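Strip a joint drive into its kit nests

ROBOT

A 6-joint arm with a two-finger parallel gripper is mounted at the origin on the work surface. World frame = base frame: x ahead of the robot, y to its left, z up, the work surface at z = 0. Lengths are in m, angles in rad, forces in N, time in s.
With the tool pointing down it reaches from about 0.425 to 0.925 m from the base axis. Payload 12.5 kg.
Tool frame: the origin (TCP) lies at the very end of the fingers, on their centre line; the grasp point (between the pads) lies 19 mm behind it; z points along the fingers, y is the line along which they close (so a half turn about z gives the same grasp; the last joint's range is limited). The gripper opens to 85 mm and grips with 20 to 120 N. Pads are 22 mm wide; open, the fingers measure 114 mm over their backs; the gripper's body (76 mm by 85 mm) begins 54 mm behind the grasp point. The pads swing forward as they close: fully open they stand 13 mm farther back than shut.
Start: joints at [0.996, 0.491, 1.559, -0, 1.092, -0.106], TCP at [0.282, 0.558, 0.231] pointing down, gripper open.
Joint ranges: [-3.1, 3.1], [-0.84, 2.19], [0.05, 2.79], [-1.13, 4.28], [0.06, 2.93], [-2.69, 2.69]. Speed limits (rad/s): [2.22, 2.22, 2.79, 3.14, 3.14, 3.14].

INTERFACE

Orientations are given as a unit quaternion [w, x, y, z].
In Python, from plant import env gives the robot as it stands.
- The arm moves only by the tool move_arm, never from a script. Its argument "targets" is a list of rows, each an object of numbers: "dx", "dy", "dz": the shift along the world's x, y, z in cm; "ax", "ay", "az": the turn, a rotation vector about the world's x, y, z in degrees; "fingers": the finger opening in cm, from 0 to 8.54. A call has exactly 5 rows; each row is the pose to reach, as a shift and turn from the pose commanded when the call began; what a row does not reach only later rows make up. A row lasts 1/12 s, in which the tool goes at most 41.7 mm and 7.16 degrees, less where a joint would pass 70% of its speed; a pose out of reach is approached as far as the arm can. A call with a gripper value outside its range is refused whole. The fingers move at their own pace and stop on an object; the grip force is fixed at half the most. Time passes only in rows, so rows that repeat a pose let the fingers close, or fill a call up. It gives the time, the measured TCP pose, the force, the opening and the grip force at its end, in the units of the state.
- env.read_state(): the state, without advancing time (a new reading comes with each control period).
- env.snapshot(name): name is "side" or "top" or "wrist"; returns a dict with "pixels" (400x640x3 uint8, red, green, blue), "z_map" (400x640 float32, m along the optical axis (not along the pixel's ray), 0 where there is no reading), "intrinsics" (3x3 intrinsics, pixels), "dist" ([k1, k2, p1, p2, k3] as OpenCV has them; the pictures are not rectified), "world_to_cam" (4x4, takes a point from world to camera coordinates). Camera axes: x right, y down, z forward; pixel columns grow to the right and rows downward; lengths in m; the calibration is good to about 2 mm. A picture is of the moment at which its call begins.
- env.sign_off(): hands the job in; it is judged then, once.
The state is a dict: "t": time; "joints": joint angles; "joint_vel": joint speeds; "effort": joint torques, N m; "position": TCP position; "eef_rot": TCP orientation; "ft_force": force on the tool from outside, world axes, zero at the start; "wrist_torque": the same for the moment, N m; "grip_width": opening from 0.0 (shut) to 1.0 (fully open); "grip_force": force on a finger pad.
Only numpy, scipy, OpenCV 4.12 (cv2) and the standard library are available. Lean on these libraries where they do the work, as an engineer would, in place of code of your own. Each camera call takes 0.05 s, during which the arm holds its last target. There are 200 camera calls.

TASK

Take apart the loosely stacked joint drive on the bench and put each of its four parts in the kit nest cut for it: the encoder cap in the small round pocket, the stepper motor in the square one with its shaft in the hole, the gear housing in the oblong one and the output flange in the large round one. Each part must end the same way up as it stands now, lying flat on the floor of its pocket. Set the parts down without dropping or tipping any, and leave the solder reel and the flux bottle standing where they are.

Things in the scene. Friction and masses are not known exactly. Their poses are not given: they have to be found in the camera images.
- cap: White printed encoder cap: upright cylinder, 34 mm diameter, 30 mm tall, 35 g, on top of the stack at the start. Origin at the centre of its underside, z up.
- motor: Stepper motor, second in the stack: square body 42 x 42 mm, 38 mm tall, black with aluminium ends, sides along its x and y, about 280 g. Origin at the centre of the square underside, z up; a shaft 5 mm thick sticks 17 mm down from there into the housing's open top, so first lift it straight up over 20 mm. Any quarter turn fits its pocket, whose floor has a hole for the shaft.
- housing: White printed gear housing, third in the stack, about 110 g: oblong foot 78 mm along its x, 54 mm along its y, 8 mm thick; on it an upright round body 54 mm in diameter, top 50 mm above the underside. Hollow, 26 mm hole in its top. Origin at the centre of the underside, z up. It stands loosely over the flange's hub, so first lift it straight up over 30 mm. Either half turn fits its pocket.
- flange: Grey printed output flange, bottom of the stack, standing on the bench: disc 96 mm in diameter and 8 mm thick, with a round hub 30 mm in diameter rising from its middle to 36 mm above the underside; about 140 g. Too wide to grip by the disc; taken by the hub once it is bare. Origin at the centre of its underside, z up.
- nest_small_round: Kit nest for the cap: board 80 x 80 mm with a round pocket 50 mm in diameter in its middle. Fixed two-layer board: grey pocket floor 22 mm, black rim 30 mm above the origin, which is the centre of its underside on the bench; z up.
- nest_square: Kit nest for the motor: board 80 x 80 mm with a square pocket 56 x 56 mm in its middle, sides along its x and y; a square hole 26 x 26 mm in the middle of the pocket floor goes down to the bench and takes the shaft. Fixed two-layer board: grey pocket floor 22 mm, black rim 30 mm above the origin, which is the centre of its underside on the bench; z up.
- nest_rect: Kit nest for the housing: board 114 mm along its x by 90 mm along its y, with an oblong pocket 92 mm along x by 68 mm along y in its middle. Fixed two-layer board: grey pocket floor 22 mm, black rim 30 mm above the origin, which is the centre of its underside on the bench; z up.
- nest_large_round: Kit nest for the flange: board 130 x 130 mm with a round pocket 112 mm in diameter in its middle. Fixed two-layer board: grey pocket floor 22 mm, black rim 30 mm above the origin, which is the centre of its underside on the bench; z up.
- reel: Bystander, leave alone: solder reel standing on end, yellow ends, 56 mm diameter, 44 mm tall. Origin at the centre of its underside, z up.
- bottle: Bystander, leave alone: small amber flux bottle with black cap, 27 mm diameter, 62 mm tall. Origin at the centre of its underside, z up.
There are look-alikes about, which are no part of the job. What is shaped like the flange but green or yellow is not meant.

How it is judged:
At the end, for the whole second after the job is handed in: Cap, motor, housing and flange each lie flat and upright (within 0.1 rad) on the floor of their own pocket (underside within 3.5 mm of the floor's height, centre within 12 mm of the pocket's centre) at rest; the reel and the bottle stand within 30 mm of where they were (horizontal distance between cap and nest_small_round below 0.012 m and z of cap in the frame of nest_small_round between 0.0185 and 0.0255 m and angle between each of cap, motor, housing, flange's own z axis and vertical below 0.1 rad and linear speed of each of cap, motor, housing, flange below 0.02 m/s and angular speed of each of cap, motor, housing, flange below 0.2 rad/s and horizontal distance between motor and nest_square below 0.012 m and z of motor in the frame of nest_square between 0.0185 and 0.0255 m and horizontal distance between housing and nest_rect below 0.012 m and z of housing in the frame of nest_rect between 0.0185 and 0.0255 m and horizontal distance between flange and nest_large_round below 0.012 m and z of flange in the frame of nest_large_round between 0.0185 and 0.0255 m and distance of each of reel, bottle from where it was at the start of the episode below 0.03 m and angle between each of reel, bottle's own z axis and vertical below 0.2 rad); the robot touches nothing.
It fails at once if a part of the drive is tipped over (angle between any of cap, motor, housing, flange's own z axis and vertical above 0.7 rad).
It fails at once if a part of the drive is dropped (falls free faster than 0.7 m/s, about 25 mm of fall) ((linear speed of cap above 0.7 m/s and contact force between cap and the fingers below 0.1 N) or (linear speed of motor above 0.7 m/s and contact force between motor and the fingers below 0.1 N) or (linear speed of housing above 0.7 m/s and contact force between housing and the fingers below 0.1 N) or (linear speed of flange above 0.7 m/s and contact force between flange and the fingers below 0.1 N)).
It fails at once if the solder reel or the flux bottle is moved by more than 30 mm or knocked over (distance of any of reel, bottle from where it was at the start of the episode above 0.03 m or angle between any of reel, bottle's own z axis and vertical above 0.5 rad).
It also fails if it takes over 128 s, if anything falls off the work surface, if the arm or the gripper's body presses on something with over 40 N, if the wrist force passes 120 N, or if a joint passes its speed limit or range.

## Working session

There is one attempt and no reset: what is moved stays moved. The work goes in short steps, Python scripts to look and compute and a tool call to move; the robot and the scene stay as the last step left them, time stands still between calls to the robot, and variables do not carry over. Pictures are saved under pics/ and viewed, at most 14 in all, crops included, and the job is handed in when it is done.

Besides the shell and the picture viewer there is one more tool, called after "Request:" as name(argument=value, ...) on one line, values as JSON. move_arm: Moves the arm, as the interface text tells. Its arguments: {"type":"object","properties":{"targets":{"type":"array","items":{"type":"object","properties":{"dx":{"type":"number"},"dy":{"type":"number"},"dz":{"type":"number"},"ax":{"type":"number"},"ay":{"type":"number"},"az":{"type":"number"},"fingers":{"type":"number"}}}}},"required":["targets"]}

```bash
mkdir -p pics
cat > h.py <<'E'
import numpy as np, cv2, sys
sys.path.insert(0,'.')
from plant import env
def snap(n,save=None):
    s=env.snapshot(n)
    if save: cv2.imwrite('pics/'+save,s['pixels'][:,:,::-1])
    return s
def toplane(s,uv,z):
    "rays through pixels onto plane z"
    uv=np.array(uv,float).reshape(-1,1,2)
    n=cv2.undistortPoints(uv,s['intrinsics'],s['dist'])[:,0]
    T=np.linalg.inv(s['world_to_cam']); d=np.c_[n,np.ones(len(n))]@T[:3,:3].T; o=T[:3,3]
    return o+d*((z-o[2])/d[:,2])[:,None]
def cloud(s):
    h,w=s['z_map'].shape; v,u=np.mgrid[:h,:w]
    n=cv2.undistortPoints(np.stack([u,v],-1).reshape(-1,1,2).astype(float),s['intrinsics'],s['dist'])[:,0]
    z=s['z_map'].reshape(-1,1); P=np.c_[n*z,z,np.ones(len(n))]@np.linalg.inv(s['world_to_cam']).T
    P=P[:,:3].reshape(h,w,3); P[s['z_map']==0]=np.nan
    return P
E
python3 - <<'E'
from h import *
for n in ('top','side','wrist'):
    s=snap(n,n+'0.png'); print(n,np.linalg.inv(s['world_to_cam'])[:3].round(3).tolist())
print(env.read_state())
E
```

```text
top [[0.002, -0.982, 0.189, 0.255], [-1.0, -0.006, -0.018, 0.021], [0.019, -0.189, -0.982, 1.354]]
side [[-0.981, -0.124, 0.146, 0.351], [-0.191, 0.684, -0.703, 0.686], [-0.013, -0.718, -0.695, 0.776]]
wrist [[0.452, 0.847, 0.28, 0.21], [0.892, -0.429, -0.143, 0.595], [-0.001, 0.315, -0.949, 0.374]]
{'t': 0.15, 'joints': array([ 9.96379888e-01,  4.91376907e-01,  1.55928262e+00,  1.49853112e-05,
        1.09169187e+00, -1.05574309e-01]), 'joint_vel': array([-0.00044672, -0.00159523, -0.00037362, -0.00055006, -0.0014412 ,
       -0.00203023]), 'effort': array([ 2.87658164e-03, -6.18711519e+01, -2.61696875e+01, -7.24962320e-05,
        3.08570881e-03, -7.05111711e-05]), 'position': array([0.2822894 , 0.5574507 , 0.23089868]), 'eef_rot': array([-1.32781726e-04,  2.32283269e-01,  9.72648106e-01, -3.55439887e-04]), 'ft_force': array([0.21421116, 0.74707781, 0.91749692]), 'wrist_torque': array([ 0.00994888, -0.02545291,  0.07931032]), 'grip_force': 0.0, 'grip_width': 0.9995305287362175}
```

View pics/top0.png

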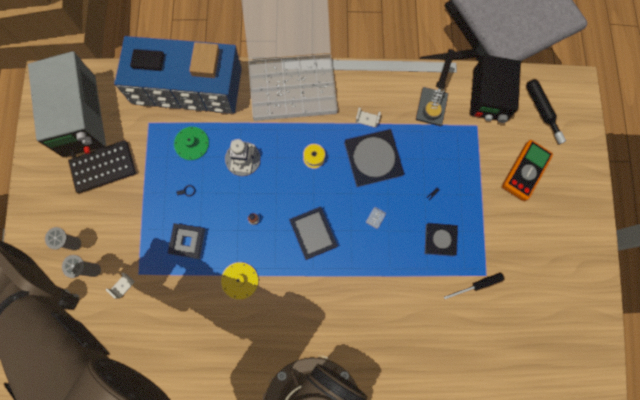

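View pics/side0.png

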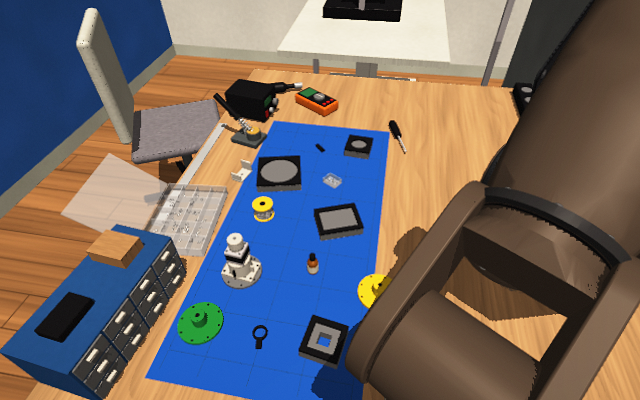

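The top picture shows the stack at (240,155), the reel at (314,155) and the bottle at (255,218). The nests are large round (375,157), oblong (314,233), square (187,241) and small round (442,239). The side view confirms this: stack at (238,262), and the green and yellow look-alikes stand apart.

```bash
cat > m0.py <<'E'
from h import *
S={n:snap(n) for n in('top','side')}
C={n:cloud(S[n]) for n in S}
win=dict(top=dict(small=(442,239,24),square=(187,241,24),rect=(314,233,32),large=(375,157,36),stack=(242,150,26),reel=(314,155,15),bottle=(255,218,11)),
 side=dict(small=(358,147,20),square=(324,341,32),rect=(338,221,30),large=(278,173,30),stack=(240,258,34),reel=(263,208,16),bottle=(312,263,15)))
def pts(n,k,lo,hi,dark=None):
    u,v,r=win[n][k]; sl=np.s_[v-r:v+r,u-r:u+r]; P=C[n][sl]; g=S[n]['pixels'][sl].max(-1)
    m=(P[...,2]>lo)&(P[...,2]<hi)
    if dark is not None: m&=(g<dark)
    return P[m]
def rect(P):
    (c,s,a)=cv2.minAreaRect((P[:,:2]*1000).astype(np.float32)); return np.round(c,1),np.round(s,1),round(a,1)
for n in S:
    for k in('small','square','rect','large'):
        P=pts(n,k,.026,.035); print(n,k,len(P),rect(P),np.median(P[:,2]).round(4))
    for k,lo,hi in(('cap',.121,.131),('motor',.092,.1),('housing top',.054,.062),('foot',.013,.019),('disc',.004,.012)):
        P=pts(n,'stack',lo,hi); print(n,k,len(P),rect(P) if len(P)>5 else '')
    for k,lo in(('reel',.04),('bottle',.057)):
        P=pts(n,k,lo,.07); print(n,k,len(P),rect(P))
E
python3 m0.py
```

```text
top small 632 (array([ 423.2, -335. ]), array([80.8, 81.9]), 85.1) 0.0306
top square 511 (array([416.6, 332.2]), array([82.6, 81.4]), 81.8) 0.0308
top rect 700 (array([439.8,   1.1]), array([115. ,  90.1]), 22.5) 0.0301
top large 1071 (array([ 656.9, -158.3]), array([155.6, 129.8]), 14.3) 0.0303
top cap 132 (array([640.7, 191.5]), array([30.6, 33.7]), 19.2)
top motor 92 (array([642.2, 192.8]), array([42.7, 43.3]), 85.8)
top housing top 44 (array([631.6, 181.7]), array([21.1, 50.4]), 39.9)
top foot 149 (array([639.3, 193.5]), array([78.8, 84.8]), 4.6)
top disc 614 (array([668.8, 196.1]), array([147.2, 139.8]), 0.9)
top reel 325 (array([ 6.46e+02, -5.00e-01]), array([52.9, 53.2]), 89.5)
top bottle 26 (array([475.8, 157.8]), array([12.8, 12.9]), 70.5)
side small 299 (array([ 424.9, -336.1]), array([88.4, 80.5]), 86.1) 0.0302
side square 861 (array([418.5, 332.1]), array([81.9, 82.1]), 81.6) 0.03
side rect 520 (array([440.2,   1.1]), array([114.5,  94.4]), 22.2) 0.0304
side large 624 (array([ 660.7, -158.2]), array([160. , 136.7]), 14.6) 0.0304
side cap 166 (array([643.4, 192.6]), array([33.4, 32.2]), 38.8)
side motor 141 (array([644.9, 193.9]), array([44.3, 41.8]), 86.0)
side housing top 88 (array([636.3, 204.2]), array([54.4, 26.1]), 39.3)
side foot 251 (array([700.9, 158.5]), array([ 80.9, 222.4]), 58.2)
side disc 464 (array([667.2, 141.4]), array([166.7, 210.2]), 23.1)
side reel 261 (array([648.3,   0. ]), array([54.1, 53.2]), 17.6)
side bottle 33 (array([476.8, 157.2]), array([11.7, 15.5]), 11.1)
```

Request:
move_arm(targets=[{"dx": 2.8, "dy": -2.8}, {"dx": 5.6, "dy": -5.6}, {"dx": 8.4, "dy": -8.4}, {"dx": 11.2, "dy": -11.2}, {"dx": 14, "dy": -14}])

```text
invalid input at $.targets[0]: expected keys dx, dy, dz, ax, ay, az, fingers
```

Request:
move_arm(targets=[{"dx": 2.8, "dy": -2.8}, {"dx": 5.6, "dy": -5.6}, {"dx": 8.4, "dy": -8.4}, {"dx": 11.2, "dy": -11.2}, {"dx": 14, "dy": -14}])

```text
invalid input at $.targets[0]: expected keys dx, dy, dz, ax, ay, az, fingers
```

Request:
move_arm(targets=[{"dx": 2.8, "dy": -2.9}, {"dx": 5.6, "dy": -5.8}, {"dx": 8.1, "dy": -8.5}, {"dx": 8.1, "dy": -8.5}, {"dx": 8.1, "dy": -8.5}])

```text
invalid input at $.targets[0]: expected keys dx, dy, dz, ax, ay, az, fingers
```

```bash
cat > m1.py <<'E'
from h import *
import sys
s=snap('wrist',sys.argv[1]+'.png'); P=cloud(s)
st=env.read_state(); print(st['t'],st['position'].round(4),st['eef_rot'].round(4),st['ft_force'].round(1),st['grip_width'].round(3))
for a in sys.argv[2:]:
    lo,hi=map(float,a.split(','))
    m=(P[...,2]>lo)&(P[...,2]<hi)&(np.hypot(P[...,0]-st['position'][0],P[...,1]-st['position'][1])<.07)
    Q=P[m]
    if len(Q)>5:
        c,sz,an=cv2.minAreaRect((Q[:,:2]*1000).astype(np.float32)); cc,r=cv2.minEnclosingCircle((Q[:,:2]*1000).astype(np.float32))
        print(a,len(Q),'rect',np.round(c,1),np.round(sz,1),round(an,1),'circ',np.round(cc,1),round(r,1),'z',np.median(Q[:,2]).round(4))
E
python3 m1.py w1 .12,.132 .09,.1 .013,.02
```

```text
Traceback (most recent call last):
  File "m1.py", line 4, in <module>
    st=env.read_state(); print(st['t'],st['position'].round(4),st['eef_rot'].round(4),st['ft_force'].round(1),st['grip_width'].round(3))
                                                                                                              ^^^^^^^^^^^^^^^^^^^^^^
AttributeError: 'float' object has no attribute 'round'
```

View pics/w1.png

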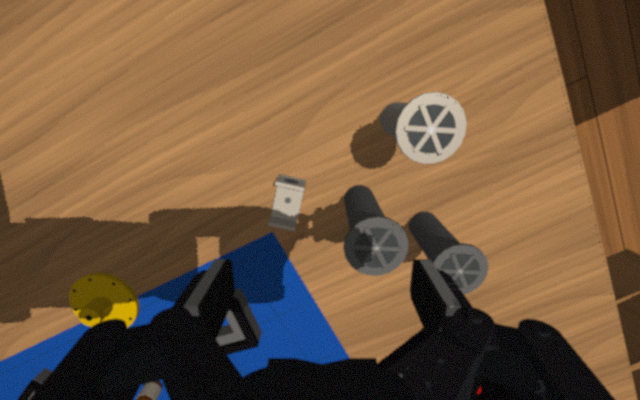

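The moves were refused because every key is required. The wrist picture is therefore from the start pose: bench and posts, with the fingertips at about (220,270) and (425,270).

Request:
move_arm(targets=[{"dx": 2.8, "dy": -2.8, "dz": 0, "ax": 0, "ay": 0, "az": 0, "fingers": 8.5}, {"dx": 5.6, "dy": -5.6, "dz": 0, "ax": 0, "ay": 0, "az": 0, "fingers": 8.5}, {"dx": 8.4, "dy": -8.4, "dz": 0, "ax": 0, "ay": 0, "az": 0, "fingers": 8.5}, {"dx": 11.2, "dy": -11.2, "dz": 0, "ax": 0, "ay": 0, "az": 0, "fingers": 8.5}, {"dx": 14, "dy": -14, "dz": 0, "ax": 0, "ay": 0, "az": 0, "fingers": 8.5}])

```text
t: 0.72
position: [0.4233, 0.4162, 0.2314]
eef_rot: [0.0, 0.232, 0.973, 0.0]
ft_force: [0.5, 0.1, 0.3]
grip_width: 0.999
grip_force: 0.0
```

Request:
move_arm(targets=[{"dx": 2.8, "dy": -2.8, "dz": 0, "ax": 0, "ay": 0, "az": 0, "fingers": 8.5}, {"dx": 5.6, "dy": -5.6, "dz": 0, "ax": 0, "ay": 0, "az": 0, "fingers": 8.5}, {"dx": 8.4, "dy": -8.4, "dz": 0, "ax": 0, "ay": 0, "az": 0, "fingers": 8.5}, {"dx": 11.2, "dy": -11.2, "dz": 0, "ax": 0, "ay": 0, "az": 0, "fingers": 8.5}, {"dx": 14, "dy": -14, "dz": 0, "ax": 0, "ay": 0, "az": 0, "fingers": 8.5}])

```text
t: 1.13
position: [0.5635, 0.2759, 0.2314]
eef_rot: [0.0, 0.232, 0.973, 0.0]
ft_force: [0.3, 0.6, -0.3]
grip_width: 0.995
grip_force: 0.0
```

Request:
move_arm(targets=[{"dx": 2.8, "dy": -2.9, "dz": 0, "ax": 0, "ay": 0, "az": 0, "fingers": 8.5}, {"dx": 5.6, "dy": -5.8, "dz": 0, "ax": 0, "ay": 0, "az": 0, "fingers": 8.5}, {"dx": 8.1, "dy": -8.5, "dz": 0, "ax": 0, "ay": 0, "az": 0, "fingers": 8.5}, {"dx": 8.1, "dy": -8.5, "dz": 0, "ax": 0, "ay": 0, "az": 0, "fingers": 8.5}, {"dx": 8.1, "dy": -8.5, "dz": 0, "ax": 0, "ay": 0, "az": 0, "fingers": 8.5}])

```text
t: 1.55
position: [0.6442, 0.1909, 0.2306]
eef_rot: [-0.0, 0.234, 0.972, -0.0]
ft_force: [-0.1, 1.0, 0.1]
grip_width: 0.998
grip_force: 0.0
```

```bash
sed -i "s/st\['grip_width'\].round(3)/round(st['grip_width'],3)/" m1.py; python3 m1.py w2 .12,.132 .09,.1 .013,.02 .004,.011; sed -n '/^def rect/,$p' m0.py >/dev/null
python3 - <<'E'
import re
exec(open('m0.py').read().split('for n in S:\n')[0])
for n in S:
    P=pts(n,'large',.026,.034,80); c=cv2.minAreaRect((P[:,:2]*1000).astype(np.float32)); print(n,c)
    # pocket: grey floor
    u,v,r=win[n]['large']; sl=np.s_[v-r:v+r,u-r:u+r]; Q=C[n][sl]; px=S[n]['pixels'][sl].astype(int)
    m=(abs(Q[...,2]-.022)<.003)&(px.max(-1)-px.min(-1)<25)
    print(cv2.minEnclosingCircle((Q[m][:,:2]*1000).astype(np.float32)),np.median(Q[m],0))
E
```

```text
1.6 [0.6433 0.1921 0.2309] [-4.000e-04  2.329e-01  9.725e-01 -0.000e+00] [-0.9 -0.7 -0.3] 0.994
.12,.132 1259 rect [641.7 191.6] [34.3 33.8] 77.7 circ [642.2 191.5] 17.5 z 0.1264
.09,.1 667 rect [643.2 192.2] [42.  42.2] 84.2 circ [643.1 192.5] 28.2 z 0.0961
.013,.02 783 rect [643.7 191.8] [54.2 78.2] 82.3 circ [644.1 192.4] 46.8 z 0.0165
.004,.011 1562 rect [636.3 194.6] [95.4 81. ] 73.1 circ [643.  192.5] 47.7 z 0.0085
top ((643.6243286132812, -161.01083374023438), (127.91107177734375, 128.71463012695312), 14.52637004852295)
((650.46875, -154.72230529785156), 92.36956024169922) [ 0.64659336 -0.15986978  0.0226066 ]
side ((646.8984375, -158.86135864257812), (126.68624114990234, 130.55120849609375), 14.634610176086426)
((674.915283203125, -198.79092407226562), 134.60389709472656) [ 0.64728433 -0.16252134  0.02260949]
```

View pics/w2.png

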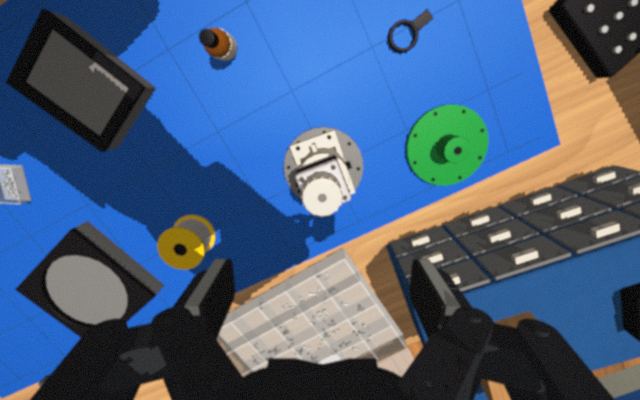

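The wrist view shows the stack between the fingers: cap at (322,197), foot and disc behind it, with the reel at (183,247) clear. The heights and sizes match the given ones. Next I go down on the cap, grip it and lift.

Request:
move_arm(targets=[{"dx": 0, "dy": 0, "dz": -3, "ax": 0, "ay": 0, "az": 0, "fingers": 8.5}, {"dx": -0.1, "dy": -0.1, "dz": -6, "ax": 0, "ay": 0, "az": 0, "fingers": 8.5}, {"dx": -0.1, "dy": -0.1, "dz": -9, "ax": 0, "ay": 0, "az": 0, "fingers": 8.5}, {"dx": -0.1, "dy": -0.1, "dz": -11.5, "ax": 0, "ay": 0, "az": 0, "fingers": 8.5}, {"dx": -0.1, "dy": -0.1, "dz": -12.7, "ax": 0, "ay": 0, "az": 0, "fingers": 8.5}])

```text
t: 2.12
position: [0.6404, 0.1927, 0.1015]
eef_rot: [-0.002, 0.231, 0.973, -0.001]
ft_force: [-1.1, 0.1, 0.2]
grip_width: 0.997
grip_force: 0.0
```

Request:
move_arm(targets=[{"dx": 0, "dy": 0, "dz": 0, "ax": 0, "ay": 0, "az": 0, "fingers": 6}, {"dx": 0, "dy": 0, "dz": 0, "ax": 0, "ay": 0, "az": 0, "fingers": 5}, {"dx": 0, "dy": 0, "dz": 0, "ax": 0, "ay": 0, "az": 0, "fingers": 4.2}, {"dx": 0, "dy": 0, "dz": 0, "ax": 0, "ay": 0, "az": 0, "fingers": 3.6}, {"dx": 0, "dy": 0, "dz": 0, "ax": 0, "ay": 0, "az": 0, "fingers": 3}])

```text
t: 2.53
position: [0.6431, 0.1919, 0.1065]
eef_rot: [0.001, 0.232, 0.973, 0.001]
ft_force: [-1.7, 0.1, 3.5]
grip_width: 0.374
grip_force: 59.2
```

Request:
move_arm(targets=[{"dx": 0, "dy": 0, "dz": 0, "ax": 0, "ay": 0, "az": 0, "fingers": 2}, {"dx": 0, "dy": 0, "dz": 0, "ax": 0, "ay": 0, "az": 0, "fingers": 2}, {"dx": 0, "dy": 0, "dz": 0, "ax": 0, "ay": 0, "az": 0, "fingers": 2}, {"dx": 0, "dy": 0, "dz": 0, "ax": 0, "ay": 0, "az": 0, "fingers": 2}, {"dx": 0, "dy": 0, "dz": 0, "ax": 0, "ay": 0, "az": 0, "fingers": 2}])

```text
t: 2.95
position: [0.6431, 0.1919, 0.1064]
eef_rot: [0.001, 0.232, 0.973, 0.001]
ft_force: [-1.3, 1.4, 6.5]
grip_width: 0.374
grip_force: 59.2
```

Request:
move_arm(targets=[{"dx": 0, "dy": 0, "dz": 0.7, "ax": 0, "ay": 0, "az": 0, "fingers": 2}, {"dx": 0, "dy": 0, "dz": 2, "ax": 0, "ay": 0, "az": 0, "fingers": 2}, {"dx": 0, "dy": 0, "dz": 4, "ax": 0, "ay": 0, "az": 0, "fingers": 2}, {"dx": 0, "dy": 0, "dz": 6, "ax": 0, "ay": 0, "az": 0, "fingers": 2}, {"dx": 0, "dy": 0, "dz": 8, "ax": 0, "ay": 0, "az": 0, "fingers": 2}])

```text
t: 3.37
position: [0.6425, 0.1916, 0.1868]
eef_rot: [0.001, 0.232, 0.973, 0.0]
ft_force: [-0.3, -0.0, -0.1]
grip_width: 0.376
grip_force: 59.5
```

```bash
python3 m1.py w3 .09,.1 .054,.062 .013,.02
```

```text
3.4167 [0.6438 0.1919 0.1911] [0.0031 0.2322 0.9727 0.0014] [ 0.4 -0.1  2.3] 0.372
.09,.1 2479 rect [643.8 192.2] [42.  43.1] 84.3 circ [642.9 192.4] 27.7 z 0.0963
.054,.062 347 rect [633. 202.] [54.6 24. ] 43.4 circ [640.8 193.7] 27.3 z 0.0583
.013,.02 987 rect [643.8 192. ] [54.  77.8] 82.7 circ [643.7 192.1] 47.1 z 0.0165
```

View pics/w3.png

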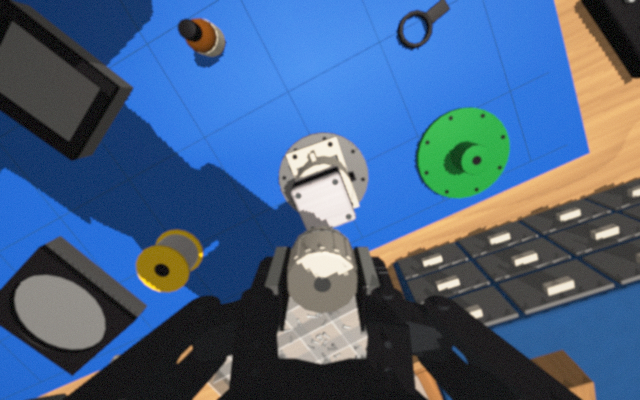

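The cap is held upright at (322,265), and the motor stays in place at (322,200).

Request:
move_arm(targets=[{"dx": -1.4, "dy": -3.5, "dz": 0.5, "ax": 0, "ay": 0, "az": 0, "fingers": 2}, {"dx": -2.9, "dy": -7, "dz": 1, "ax": 0, "ay": 0, "az": 0, "fingers": 2}, {"dx": -4.4, "dy": -10.5, "dz": 1, "ax": 0, "ay": 0, "az": 0, "fingers": 2}, {"dx": -5.8, "dy": -14, "dz": 1, "ax": 0, "ay": 0, "az": 0, "fingers": 2}, {"dx": -7.2, "dy": -17.5, "dz": 1, "ax": 0, "ay": 0, "az": 0, "fingers": 2}])

```text
t: 3.83
position: [0.5696, 0.0152, 0.1958]
eef_rot: [0.001, 0.232, 0.973, 0.0]
ft_force: [1.0, -0.3, -0.2]
grip_width: 0.373
grip_force: 59.6
```

Request:
move_arm(targets=[{"dx": -1.4, "dy": -3.5, "dz": 0, "ax": 0, "ay": 0, "az": 0, "fingers": 2}, {"dx": -2.9, "dy": -7, "dz": 0, "ax": 0, "ay": 0, "az": 0, "fingers": 2}, {"dx": -4.4, "dy": -10.5, "dz": 0, "ax": 0, "ay": 0, "az": 0, "fingers": 2}, {"dx": -5.8, "dy": -14, "dz": 0, "ax": 0, "ay": 0, "az": 0, "fingers": 2}, {"dx": -7.2, "dy": -17.5, "dz": 0, "ax": 0, "ay": 0, "az": 0, "fingers": 2}])

```text
t: 4.25
position: [0.4976, -0.16, 0.1957]
eef_rot: [0.001, 0.232, 0.973, -0.0]
ft_force: [1.4, -0.7, -0.2]
grip_width: 0.376
grip_force: 59.6
```

Request:
move_arm(targets=[{"dx": -1.4, "dy": -3.5, "dz": 0, "ax": 0, "ay": 0, "az": 0, "fingers": 2}, {"dx": -2.9, "dy": -7, "dz": 0, "ax": 0, "ay": 0, "az": 0, "fingers": 2}, {"dx": -4.4, "dy": -10.5, "dz": 0, "ax": 0, "ay": 0, "az": 0, "fingers": 2}, {"dx": -5.8, "dy": -14, "dz": 0, "ax": 0, "ay": 0, "az": 0, "fingers": 2}, {"dx": -7.4, "dy": -17.7, "dz": 0, "ax": 0, "ay": 0, "az": 0, "fingers": 2}])

```text
t: 4.67
position: [0.4236, -0.337, 0.1958]
eef_rot: [0.001, 0.232, 0.973, -0.0]
ft_force: [1.1, 0.5, 0.3]
grip_width: 0.374
grip_force: 59.6
```

Request:
move_arm(targets=[{"dx": 0, "dy": 0, "dz": 0, "ax": 0, "ay": 0, "az": 0, "fingers": 2}, {"dx": 0, "dy": 0, "dz": 0, "ax": 0, "ay": 0, "az": 0, "fingers": 2}, {"dx": 0, "dy": 0, "dz": 0, "ax": 0, "ay": 0, "az": 0, "fingers": 2}, {"dx": 0, "dy": 0, "dz": 0, "ax": 0, "ay": 0, "az": 0, "fingers": 2}, {"dx": 0, "dy": 0, "dz": 0, "ax": 0, "ay": 0, "az": 0, "fingers": 2}])

```text
t: 5.08
position: [0.425, -0.3343, 0.1947]
eef_rot: [0.0, 0.231, 0.973, -0.0]
ft_force: [-1.4, -0.8, -1.0]
grip_width: 0.372
grip_force: 59.7
```

```bash
cat > m2.py <<'E'
from h import *
import sys
# nest rim and pocket seen by wrist: args name x y
s=snap('wrist',sys.argv[1]+'.png'); P=cloud(s); x,y,r=map(float,sys.argv[2:5])
st=env.read_state(); print(st['t'],st['position'].round(4),st['eef_rot'].round(4),st['ft_force'].round(1),round(st['grip_width'],3))
px=s['pixels'].astype(int); near=np.hypot(P[...,0]-x,P[...,1]-y)<r
for nm,m in(('rim',near&(abs(P[...,2]-.0305)<.003)&(px.max(-1)<90)),('floor',near&(abs(P[...,2]-.0222)<.003)&(px.max(-1)-px.min(-1)<40))):
    Q=(P[m][:,:2]*1000).astype(np.float32)
    if len(Q)>20: print(nm,len(Q),np.round(np.hstack(cv2.minAreaRect(Q)),1),np.round(np.hstack(cv2.minEnclosingCircle(Q)),1),np.median(P[m][:,2]).round(4))
E
python3 m2.py w4 .424 -.3355 .07
```

```text
5.1333 [ 0.4249 -0.3344  0.1946] [ 1.000e-04  2.314e-01  9.729e-01 -0.000e+00] [ 0.3  0.6 -0.2] 0.373
rim 4091 [ 424.3 -336.2   80.1   80.3   85.4] [ 424.1 -336.    56.2] 0.0304
floor 1756 [ 416.9 -333.8   74.6   65.4   85.5] [ 407.2 -333.1   43.6] 0.0225
```

Request:
move_arm(targets=[{"dx": -0.1, "dy": -0.2, "dz": -3.5, "ax": 0, "ay": 0, "az": 0, "fingers": 2}, {"dx": -0.1, "dy": -0.2, "dz": -7, "ax": 0, "ay": 0, "az": 0, "fingers": 2}, {"dx": -0.1, "dy": -0.2, "dz": -10.5, "ax": 0, "ay": 0, "az": 0, "fingers": 2}, {"dx": -0.1, "dy": -0.2, "dz": -13.5, "ax": 0, "ay": 0, "az": 0, "fingers": 2}, {"dx": -0.1, "dy": -0.2, "dz": -14.8, "ax": 0, "ay": 0, "az": 0, "fingers": 2}])

```text
t: 5.55
position: [0.4228, -0.3356, 0.043]
eef_rot: [-0.002, 0.232, 0.973, 0.001]
ft_force: [0.0, 0.6, -1.0]
grip_width: 0.375
grip_force: 59.7
```

Request:
move_arm(targets=[{"dx": 0, "dy": 0, "dz": -0.3, "ax": 0, "ay": 0, "az": 0, "fingers": 2}, {"dx": 0, "dy": 0, "dz": -0.6, "ax": 0, "ay": 0, "az": 0, "fingers": 2}, {"dx": 0, "dy": 0, "dz": -0.9, "ax": 0, "ay": 0, "az": 0, "fingers": 2}, {"dx": 0, "dy": 0, "dz": -1.1, "ax": 0, "ay": 0, "az": 0, "fingers": 2}, {"dx": 0, "dy": 0, "dz": -1.2, "ax": 0, "ay": 0, "az": 0, "fingers": 2}])

```text
t: 5.97
position: [0.4238, -0.3376, 0.0351]
eef_rot: [0.001, 0.232, 0.973, -0.0]
ft_force: [0.9, -0.7, -1.2]
grip_width: 0.371
grip_force: 59.7
```

Request:
move_arm(targets=[{"dx": 0, "dy": 0, "dz": 0, "ax": 0, "ay": 0, "az": 0, "fingers": 2}, {"dx": 0, "dy": 0, "dz": 0, "ax": 0, "ay": 0, "az": 0, "fingers": 2}, {"dx": 0, "dy": 0, "dz": 0, "ax": 0, "ay": 0, "az": 0, "fingers": 2}, {"dx": 0, "dy": 0, "dz": 0, "ax": 0, "ay": 0, "az": 0, "fingers": 2}, {"dx": 0, "dy": 0, "dz": 0, "ax": 0, "ay": 0, "az": 0, "fingers": 2}])

```text
t: 6.38
position: [0.4234, -0.3375, 0.0345]
eef_rot: [0.0, 0.232, 0.973, -0.0]
ft_force: [0.0, -0.2, -0.3]
grip_width: 0.375
grip_force: 59.7
```

```bash
python3 m2.py w5 .424 -.3355 .07; python3 m1.py w5 .045,.06
```

```text
6.4333 [ 0.4234 -0.3375  0.0345] [ 1.000e-04  2.323e-01  9.726e-01 -0.000e+00] [ 0.  -0.1 -1.6] 0.372
rim 10217 [ 424.9 -336.3   80.3   81.1   85.5] [ 424.7 -335.9   56. ] 0.0305
floor 1590 [ 397.8 -337.5   73.3   52.    67.1] [ 399.4 -333.3   41.2] 0.0225
6.4833 [ 0.4234 -0.3374  0.0344] [1.000e-04 2.323e-01 9.727e-01 0.000e+00] [ 0.2 -0.1 -0.1] 0.375
.045,.06 5164 rect [ 421.6 -338.2] [57.4 34. ] 46.6 circ [ 417.6 -334.5] 29.9 z 0.0543
```

View pics/w5.png

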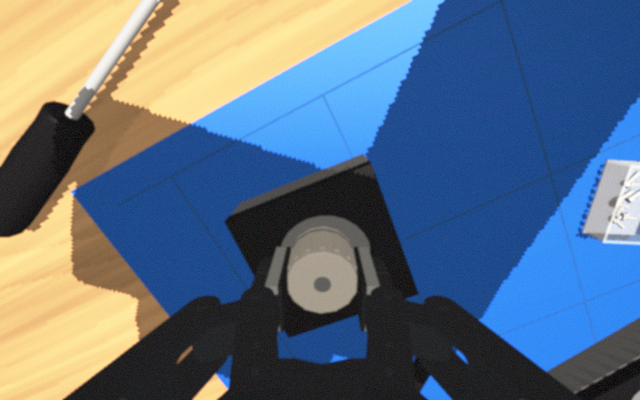

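The cap at (322,270) sits centred in its round pocket, about 2 mm above the floor. I lower it those last 2 mm and release.

Request:
move_arm(targets=[{"dx": 0, "dy": 0.1, "dz": -0.1, "ax": 0, "ay": 0, "az": 0, "fingers": 2}, {"dx": 0, "dy": 0.1, "dz": -0.2, "ax": 0, "ay": 0, "az": 0, "fingers": 2}, {"dx": 0, "dy": 0.1, "dz": -0.25, "ax": 0, "ay": 0, "az": 0, "fingers": 2}, {"dx": 0, "dy": 0.1, "dz": -0.25, "ax": 0, "ay": 0, "az": 0, "fingers": 2}, {"dx": 0, "dy": 0.1, "dz": -0.25, "ax": 0, "ay": 0, "az": 0, "fingers": 2}])

```text
t: 6.9
position: [0.4233, -0.3363, 0.0324]
eef_rot: [0.0, 0.232, 0.973, 0.0]
ft_force: [-2.4, 0.9, 10.2]
grip_width: 0.372
grip_force: 60.7
```

Request:
move_arm(targets=[{"dx": 0, "dy": 0, "dz": 0, "ax": 0, "ay": 0, "az": 0, "fingers": 4}, {"dx": 0, "dy": 0, "dz": 0, "ax": 0, "ay": 0, "az": 0, "fingers": 4.6}, {"dx": 0, "dy": 0, "dz": 0, "ax": 0, "ay": 0, "az": 0, "fingers": 5.5}, {"dx": 0, "dy": 0, "dz": 0, "ax": 0, "ay": 0, "az": 0, "fingers": 6.5}, {"dx": 0, "dy": 0, "dz": 0, "ax": 0, "ay": 0, "az": 0, "fingers": 7}])

```text
t: 7.32
position: [0.4234, -0.3364, 0.0317]
eef_rot: [-0.0, 0.232, 0.973, 0.0]
ft_force: [0.5, -0.2, -0.4]
grip_width: 0.82
grip_force: 0.0
```

Request:
move_arm(targets=[{"dx": 0, "dy": 0, "dz": 1.5, "ax": 0, "ay": 0, "az": 0, "fingers": 8.5}, {"dx": 0, "dy": 0, "dz": 5, "ax": 0, "ay": 0, "az": 0, "fingers": 8.5}, {"dx": 0, "dy": 0, "dz": 9, "ax": 0, "ay": 0, "az": 0, "fingers": 8.5}, {"dx": 0, "dy": 0, "dz": 13, "ax": 0, "ay": 0, "az": 0, "fingers": 8.5}, {"dx": 0, "dy": 0, "dz": 16, "ax": 0, "ay": 0, "az": 0, "fingers": 8.5}])

```text
t: 7.73
position: [0.4235, -0.3365, 0.1948]
eef_rot: [0.001, 0.232, 0.973, -0.0]
ft_force: [0.0, -0.1, -0.6]
grip_width: 0.999
grip_force: 0.0
```

```bash
python3 m1.py w6 .045,.06
```

```text
7.7833 [ 0.4249 -0.3378  0.1995] [ 0.0038  0.2322  0.9727 -0.0023] [ 0.8 -1.6  5.5] 0.995
.045,.06 979 rect [ 422.8 -336.4] [34.  34.2] 73.7 circ [ 422.8 -336.5] 17.6 z 0.0523
```

Request:
move_arm(targets=[{"dx": 1.5, "dy": 3.6, "dz": 0.5, "ax": 0, "ay": 0, "az": 2, "fingers": 8.5}, {"dx": 3, "dy": 7.2, "dz": 1, "ax": 0, "ay": 0, "az": 4, "fingers": 8.5}, {"dx": 4.5, "dy": 10.8, "dz": 1, "ax": 0, "ay": 0, "az": 6, "fingers": 8.5}, {"dx": 6, "dy": 14.4, "dz": 1, "ax": 0, "ay": 0, "az": 8, "fingers": 8.5}, {"dx": 7.5, "dy": 18, "dz": 1, "ax": 0, "ay": 0, "az": 10, "fingers": 8.5}])

```text
t: 8.2
position: [0.4987, -0.1547, 0.2017]
eef_rot: [0.0, 0.146, 0.989, 0.0]
ft_force: [0.7, 0.2, 0.2]
grip_width: 0.994
grip_force: 0.0
```

Request:
move_arm(targets=[{"dx": 1.5, "dy": 3.6, "dz": 0, "ax": 0, "ay": 0, "az": 2, "fingers": 8.5}, {"dx": 3, "dy": 7.2, "dz": 0, "ax": 0, "ay": 0, "az": 4, "fingers": 8.5}, {"dx": 4.5, "dy": 10.8, "dz": 0, "ax": 0, "ay": 0, "az": 6, "fingers": 8.5}, {"dx": 6, "dy": 14.4, "dz": 0, "ax": 0, "ay": 0, "az": 8, "fingers": 8.5}, {"dx": 7.5, "dy": 18, "dz": 0, "ax": 0, "ay": 0, "az": 10, "fingers": 8.5}])

```text
t: 8.62
position: [0.5737, 0.0256, 0.2015]
eef_rot: [-0.0, 0.059, 0.998, 0.0]
ft_force: [0.0, -1.1, 0.8]
grip_width: 0.998
grip_force: 0.0
```

Request:
move_arm(targets=[{"dx": 1.5, "dy": 3.6, "dz": 0, "ax": 0, "ay": 0, "az": 1.5, "fingers": 8.5}, {"dx": 3, "dy": 7.2, "dz": 0, "ax": 0, "ay": 0, "az": 1.5, "fingers": 8.5}, {"dx": 4.5, "dy": 10.8, "dz": 0, "ax": 0, "ay": 0, "az": 1.5, "fingers": 8.5}, {"dx": 6, "dy": 14.4, "dz": 0, "ax": 0, "ay": 0, "az": 1.5, "fingers": 8.5}, {"dx": 7, "dy": 16.9, "dz": 0, "ax": 0, "ay": 0, "az": 1.5, "fingers": 8.5}])

```text
t: 9.03
position: [0.6439, 0.1958, 0.2011]
eef_rot: [-0.0, 0.046, 0.999, 0.0]
ft_force: [-0.2, -0.1, 0.5]
grip_width: 0.998
grip_force: 0.0
```

Request:
move_arm(targets=[{"dx": 0, "dy": 0, "dz": 0, "ax": 0, "ay": 0, "az": 0, "fingers": 8.5}, {"dx": 0, "dy": 0, "dz": 0, "ax": 0, "ay": 0, "az": 0, "fingers": 8.5}, {"dx": 0, "dy": 0, "dz": 0, "ax": 0, "ay": 0, "az": 0, "fingers": 8.5}, {"dx": 0, "dy": 0, "dz": 0, "ax": 0, "ay": 0, "az": 0, "fingers": 8.5}, {"dx": 0, "dy": 0, "dz": 0, "ax": 0, "ay": 0, "az": 0, "fingers": 8.5}])

```text
t: 9.45
position: [0.6433, 0.1915, 0.202]
eef_rot: [0.0, 0.047, 0.999, 0.0]
ft_force: [0.4, -1.0, 0.3]
grip_width: 0.997
grip_force: 0.0
```

```bash
python3 m1.py w7 .092,.1 .013,.02
```

```text
9.5 [0.6433 0.1915 0.2021] [1.000e-04 4.740e-02 9.989e-01 1.000e-04] [-0.1 -0.9 -0.3] 0.998
.092,.1 2293 rect [643.  192.2] [41.7 41.4] 83.9 circ [643.4 191.8] 28.2 z 0.0964
.013,.02 857 rect [643.8 192. ] [53.9 78. ] 82.2 circ [643.7 191.6] 47.0 z 0.0166
```

Request:
move_arm(targets=[{"dx": 0, "dy": 0.1, "dz": -3, "ax": 0, "ay": 0, "az": 0, "fingers": 8.5}, {"dx": 0, "dy": 0.1, "dz": -6, "ax": 0, "ay": 0, "az": 0, "fingers": 8.5}, {"dx": 0, "dy": 0.1, "dz": -9, "ax": 0, "ay": 0, "az": 0, "fingers": 8.5}, {"dx": 0, "dy": 0.1, "dz": -12, "ax": 0, "ay": 0, "az": 0, "fingers": 8.5}, {"dx": 0, "dy": 0.1, "dz": -13.2, "ax": 0, "ay": 0, "az": 0, "fingers": 8.5}])

```text
t: 9.92
position: [0.6419, 0.1925, 0.0663]
eef_rot: [-0.002, 0.047, 0.999, -0.001]
ft_force: [-0.3, -0.8, -1.3]
grip_width: 0.993
grip_force: 0.0
```

Request:
move_arm(targets=[{"dx": 0, "dy": 0, "dz": 0, "ax": 0, "ay": 0, "az": 0, "fingers": 7}, {"dx": 0, "dy": 0, "dz": 0, "ax": 0, "ay": 0, "az": 0, "fingers": 6}, {"dx": 0, "dy": 0, "dz": 0, "ax": 0, "ay": 0, "az": 0, "fingers": 5}, {"dx": 0, "dy": 0, "dz": 0, "ax": 0, "ay": 0, "az": 0, "fingers": 4.4}, {"dx": 0, "dy": 0, "dz": 0, "ax": 0, "ay": 0, "az": 0, "fingers": 3.8}])

```text
t: 10.33
position: [0.6443, 0.1936, 0.0721]
eef_rot: [0.002, 0.047, 0.999, 0.0]
ft_force: [-0.4, -2.0, 7.0]
grip_width: 0.48
grip_force: 61.9
```

Request:
move_arm(targets=[{"dx": 0, "dy": 0, "dz": 0, "ax": 0, "ay": 0, "az": 0, "fingers": 2.5}, {"dx": 0, "dy": 0, "dz": 0, "ax": 0, "ay": 0, "az": 0, "fingers": 2.5}, {"dx": 0, "dy": 0, "dz": 0, "ax": 0, "ay": 0, "az": 0, "fingers": 2.5}, {"dx": 0, "dy": 0, "dz": 0, "ax": 0, "ay": 0, "az": 0, "fingers": 2.5}, {"dx": 0, "dy": 0, "dz": 0, "ax": 0, "ay": 0, "az": 0, "fingers": 2.5}])

```text
t: 10.75
position: [0.6443, 0.1936, 0.0721]
eef_rot: [0.002, 0.047, 0.999, 0.0]
ft_force: [-0.9, -2.5, 5.8]
grip_width: 0.477
grip_force: 62.0
```

Request:
move_arm(targets=[{"dx": 0, "dy": 0, "dz": 0.5, "ax": 0, "ay": 0, "az": 0, "fingers": 2.5}, {"dx": 0, "dy": 0, "dz": 1.2, "ax": 0, "ay": 0, "az": 0, "fingers": 2.5}, {"dx": 0, "dy": 0, "dz": 2.2, "ax": 0, "ay": 0, "az": 0, "fingers": 2.5}, {"dx": 0, "dy": 0, "dz": 3.5, "ax": 0, "ay": 0, "az": 0, "fingers": 2.5}, {"dx": 0, "dy": 0, "dz": 5, "ax": 0, "ay": 0, "az": 0, "fingers": 2.5}])

```text
t: 11.17
position: [0.6432, 0.1936, 0.121]
eef_rot: [-0.0, 0.047, 0.999, 0.0]
ft_force: [0.4, 0.6, -2.9]
grip_width: 0.477
grip_force: 61.1
```

```bash
python3 m1.py w8 .054,.062 .013,.02 .004,.011
```

```text
11.2167 [0.6445 0.1939 0.1245] [2.100e-03 4.670e-02 9.989e-01 6.000e-04] [1.4 0.5 0.9] 0.48
.054,.062 1592 rect [630.4 193. ] [52.3 25.8] 86.8 circ [641.1 192.4] 26.2 z 0.0584
.013,.02 1449 rect [622.6 194.8] [53.9 34.7] 82.8 circ [622.7 194.7] 31.8 z 0.0165
.004,.011 2774 rect [634.1 193. ] [95.6 76.9] 86.5 circ [643.5 192.4] 48.0 z 0.0085
```

View pics/w8.png

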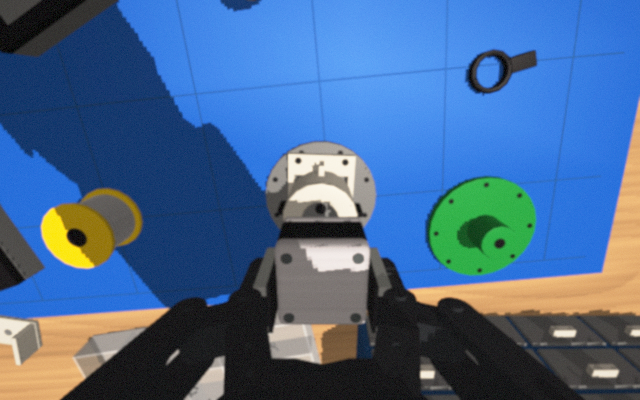

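The motor is held at (322,275), and the housing stands undisturbed at (320,185).

Request:
move_arm(targets=[{"dx": -1.5, "dy": 0.9, "dz": 2, "ax": 0, "ay": 0, "az": -1, "fingers": 2.5}, {"dx": -4.5, "dy": 2.7, "dz": 4, "ax": 0, "ay": 0, "az": -2, "fingers": 2.5}, {"dx": -7.5, "dy": 4.5, "dz": 5, "ax": 0, "ay": 0, "az": -2.8, "fingers": 2.5}, {"dx": -10.5, "dy": 6.4, "dz": 6, "ax": 0, "ay": 0, "az": -2.8, "fingers": 2.5}, {"dx": -13.5, "dy": 8.2, "dz": 6, "ax": 0, "ay": 0, "az": -2.8, "fingers": 2.5}])

```text
t: 11.63
position: [0.5076, 0.2765, 0.1824]
eef_rot: [0.002, 0.071, 0.997, 0.001]
ft_force: [0.3, 0.5, -2.9]
grip_width: 0.478
grip_force: 61.8
```

Request:
move_arm(targets=[{"dx": -3, "dy": 1.8, "dz": 0, "ax": 0, "ay": 0, "az": 0, "fingers": 2.5}, {"dx": -6, "dy": 3.7, "dz": 0, "ax": 0, "ay": 0, "az": 0, "fingers": 2.5}, {"dx": -9.1, "dy": 5.6, "dz": 0, "ax": 0, "ay": 0, "az": 0, "fingers": 2.5}, {"dx": -9.1, "dy": 5.6, "dz": 0, "ax": 0, "ay": 0, "az": 0, "fingers": 2.5}, {"dx": -9.1, "dy": 5.6, "dz": 0, "ax": 0, "ay": 0, "az": 0, "fingers": 2.5}])

```text
t: 12.05
position: [0.4161, 0.3326, 0.1808]
eef_rot: [0.0, 0.07, 0.998, 0.0]
ft_force: [0.7, -0.6, -3.2]
grip_width: 0.478
grip_force: 61.8
```

```bash
python3 m2.py w9 .4175 .332 .07
```

```text
12.1 [0.4172 0.3321 0.1806] [6.000e-04 7.040e-02 9.975e-01 4.000e-04] [-0.5  0.3 -3.2] 0.479
rim 2741 [416.5 331.3  79.5  79.1  81.3] [416.8 330.8  55.5] 0.0304
floor 2420 [411.3 332.5  75.3  68.5  81.2] [406.5 333.2  47.7] 0.0225
```

Request:
move_arm(targets=[{"dx": 0.1, "dy": 0, "dz": -2.5, "ax": 0, "ay": 0, "az": 0, "fingers": 2.5}, {"dx": 0.1, "dy": 0, "dz": -5.5, "ax": 0, "ay": 0, "az": 0, "fingers": 2.5}, {"dx": 0.1, "dy": 0, "dz": -8.5, "ax": 0, "ay": 0, "az": 0, "fingers": 2.5}, {"dx": 0.1, "dy": 0, "dz": -11, "ax": 0, "ay": 0, "az": 0, "fingers": 2.5}, {"dx": 0.1, "dy": 0, "dz": -12.5, "ax": 0, "ay": 0, "az": 0, "fingers": 2.5}])

```text
t: 12.52
position: [0.4189, 0.3306, 0.0525]
eef_rot: [-0.001, 0.072, 0.997, -0.001]
ft_force: [0.7, -0.5, -2.8]
grip_width: 0.479
grip_force: 61.7
```

Request:
move_arm(targets=[{"dx": 0, "dy": 0, "dz": -0.5, "ax": 0, "ay": 0, "az": 0, "fingers": 2.5}, {"dx": 0, "dy": 0, "dz": -0.9, "ax": 0, "ay": 0, "az": 0, "fingers": 2.5}, {"dx": 0, "dy": 0, "dz": -1.3, "ax": 0, "ay": 0, "az": 0, "fingers": 2.5}, {"dx": 0, "dy": 0, "dz": -1.6, "ax": 0, "ay": 0, "az": 0, "fingers": 2.5}, {"dx": 0, "dy": 0, "dz": -1.6, "ax": 0, "ay": 0, "az": 0, "fingers": 2.5}])

```text
t: 12.93
position: [0.4188, 0.3316, 0.0392]
eef_rot: [0.0, 0.071, 0.997, 0.0]
ft_force: [0.1, -0.0, -3.7]
grip_width: 0.484
grip_force: 61.7
```

```bash
python3 m1.py w10 .056,.072
```

```text
12.9833 [0.4187 0.3317 0.0393] [4.000e-04 7.120e-02 9.975e-01 3.000e-04] [-0.1 -0.2 -3. ] 0.478
.056,.072 9124 rect [418.2 332. ] [68.4 43.1] 83.1 circ [411.8 332.8] 34.2 z 0.0635
```

View pics/w10.png

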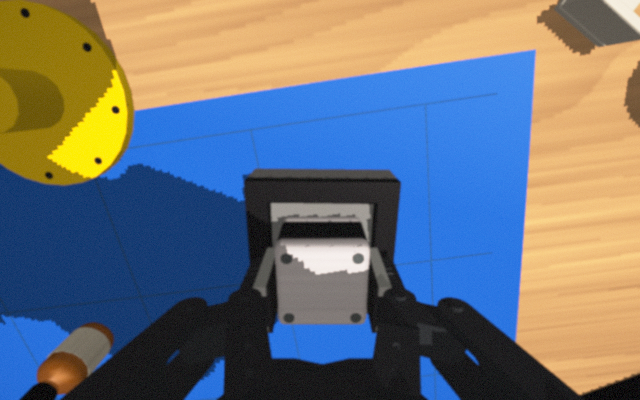

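The motor at (322,280) is centred over the square pocket, about 3 mm above the floor. I lower it and release.

Request:
move_arm(targets=[{"dx": -0.1, "dy": 0, "dz": -0.1, "ax": 0, "ay": 0, "az": 0, "fingers": 2.5}, {"dx": -0.1, "dy": 0, "dz": -0.2, "ax": 0, "ay": 0, "az": 0, "fingers": 2.5}, {"dx": -0.1, "dy": 0, "dz": -0.3, "ax": 0, "ay": 0, "az": 0, "fingers": 2.5}, {"dx": -0.1, "dy": 0, "dz": -0.4, "ax": 0, "ay": 0, "az": 0, "fingers": 2.5}, {"dx": -0.1, "dy": 0, "dz": -0.4, "ax": 0, "ay": 0, "az": 0, "fingers": 2.5}])

```text
t: 13.4
position: [0.4174, 0.3317, 0.036]
eef_rot: [0.0, 0.071, 0.997, 0.0]
ft_force: [-3.4, -2.7, 15.1]
grip_width: 0.481
grip_force: 63.7
```

Request:
move_arm(targets=[{"dx": 0, "dy": 0, "dz": 0, "ax": 0, "ay": 0, "az": 0, "fingers": 4.6}, {"dx": 0, "dy": 0, "dz": 0, "ax": 0, "ay": 0, "az": 0, "fingers": 5.2}, {"dx": 0, "dy": 0, "dz": 0, "ax": 0, "ay": 0, "az": 0, "fingers": 6}, {"dx": 0, "dy": 0, "dz": 0, "ax": 0, "ay": 0, "az": 0, "fingers": 7}, {"dx": 0, "dy": 0, "dz": 0, "ax": 0, "ay": 0, "az": 0, "fingers": 7.5}])

```text
t: 13.82
position: [0.4174, 0.3316, 0.0348]
eef_rot: [-0.0, 0.071, 0.997, 0.0]
ft_force: [-0.2, 0.2, 0.7]
grip_width: 0.877
grip_force: 0.0
```

Request:
move_arm(targets=[{"dx": 0, "dy": 0, "dz": 1.5, "ax": 0, "ay": 0, "az": 0, "fingers": 8.5}, {"dx": 0, "dy": 0, "dz": 5, "ax": 0, "ay": 0, "az": 0, "fingers": 8.5}, {"dx": 0, "dy": 0, "dz": 9, "ax": 0, "ay": 0, "az": 0, "fingers": 8.5}, {"dx": 0, "dy": 0, "dz": 13, "ax": 0, "ay": 0, "az": 0, "fingers": 8.5}, {"dx": 0, "dy": 0, "dz": 16, "ax": 0, "ay": 0, "az": 0, "fingers": 8.5}])

```text
t: 14.23
position: [0.4175, 0.3317, 0.1978]
eef_rot: [0.001, 0.071, 0.997, 0.001]
ft_force: [-0.2, -0.1, -0.2]
grip_width: 0.997
grip_force: 0.0
```

```bash
python3 m1.py w11 .056,.072
```

```text
14.2833 [0.419  0.3327 0.2025] [0.0037 0.071  0.9975 0.0027] [0.8 1.1 6.1] 0.994
.056,.072 1854 rect [416.6 331.7] [41.7 42.8] 82.8 circ [416.2 332. ] 27.6 z 0.0604
```

Request:
move_arm(targets=[{"dx": 3.2, "dy": -2, "dz": 0, "ax": 0, "ay": 0, "az": 0, "fingers": 8.5}, {"dx": 6.4, "dy": -4, "dz": 0, "ax": 0, "ay": 0, "az": 0, "fingers": 8.5}, {"dx": 9.6, "dy": -6, "dz": 0, "ax": 0, "ay": 0, "az": 0, "fingers": 8.5}, {"dx": 12.8, "dy": -8, "dz": 0, "ax": 0, "ay": 0, "az": 0, "fingers": 8.5}, {"dx": 16, "dy": -10, "dz": 0, "ax": 0, "ay": 0, "az": 0, "fingers": 8.5}])

```text
t: 14.7
position: [0.5787, 0.2304, 0.1945]
eef_rot: [-0.0, 0.071, 0.997, 0.0]
ft_force: [-0.5, 0.8, -0.1]
grip_width: 0.998
grip_force: 0.0
```

Request:
move_arm(targets=[{"dx": 3.2, "dy": -2, "dz": 0, "ax": 0, "ay": 0, "az": 0, "fingers": 8.5}, {"dx": 6.6, "dy": -4, "dz": 0, "ax": 0, "ay": 0, "az": 0, "fingers": 8.5}, {"dx": 6.6, "dy": -4, "dz": 0, "ax": 0, "ay": 0, "az": 0, "fingers": 8.5}, {"dx": 6.6, "dy": -4, "dz": 0, "ax": 0, "ay": 0, "az": 0, "fingers": 8.5}, {"dx": 6.6, "dy": -4, "dz": 0, "ax": 0, "ay": 0, "az": 0, "fingers": 8.5}])

```text
t: 15.12
position: [0.6429, 0.1915, 0.194]
eef_rot: [-0.001, 0.071, 0.997, -0.0]
ft_force: [-0.9, -0.0, 0.7]
grip_width: 0.998
grip_force: 0.0
```

```bash
python3 m1.py w12 .054,.062 .013,.02 .004,.011
```

```text
15.1667 [0.6426 0.192  0.1944] [-5.000e-04  7.100e-02  9.975e-01 -0.000e+00] [-0.   0.1 -0.2] 0.998
.054,.062 1897 rect [643.8 191.8] [52.9 53. ] 11.1 circ [644. 192.] 26.9 z 0.0583
.013,.02 1033 rect [644.  191.8] [54.1 78.2] 82.8 circ [644.1 191.9] 46.7 z 0.0165
.004,.011 2070 rect [643.1 192.2] [94.7 95. ] 21.0 circ [643.4 192.4] 48.0 z 0.0085
```

Request:
move_arm(targets=[{"dx": 0.1, "dy": 0, "dz": -3.5, "ax": 0, "ay": 0, "az": 0, "fingers": 8.5}, {"dx": 0.1, "dy": 0, "dz": -7, "ax": 0, "ay": 0, "az": 0, "fingers": 8.5}, {"dx": 0.1, "dy": 0, "dz": -10.5, "ax": 0, "ay": 0, "az": 0, "fingers": 8.5}, {"dx": 0.1, "dy": 0, "dz": -14, "ax": 0, "ay": 0, "az": 0, "fingers": 8.5}, {"dx": 0.1, "dy": 0, "dz": -16.2, "ax": 0, "ay": 0, "az": 0, "fingers": 8.5}])

```text
t: 15.58
position: [0.6422, 0.1925, 0.0299]
eef_rot: [-0.002, 0.07, 0.998, -0.0]
ft_force: [-0.1, 0.6, 0.6]
grip_width: 0.994
grip_force: 0.0
```

Request:
move_arm(targets=[{"dx": 0, "dy": 0, "dz": -0.6, "ax": 0, "ay": 0, "az": 0, "fingers": 7.5}, {"dx": 0, "dy": 0, "dz": -0.6, "ax": 0, "ay": 0, "az": 0, "fingers": 6.8}, {"dx": 0, "dy": 0, "dz": -0.6, "ax": 0, "ay": 0, "az": 0, "fingers": 6.2}, {"dx": 0, "dy": 0, "dz": -0.6, "ax": 0, "ay": 0, "az": 0, "fingers": 5.7}, {"dx": 0, "dy": 0, "dz": -0.6, "ax": 0, "ay": 0, "az": 0, "fingers": 5.2}])

```text
t: 16.0
position: [0.6452, 0.1921, 0.0295]
eef_rot: [0.002, 0.071, 0.997, 0.001]
ft_force: [-1.3, 0.7, 5.0]
grip_width: 0.619
grip_force: 58.1
```

Request:
move_arm(targets=[{"dx": 0, "dy": 0, "dz": 0, "ax": 0, "ay": 0, "az": 0, "fingers": 3.5}, {"dx": 0, "dy": 0, "dz": 0, "ax": 0, "ay": 0, "az": 0, "fingers": 3.5}, {"dx": 0, "dy": 0, "dz": 0, "ax": 0, "ay": 0, "az": 0, "fingers": 3.5}, {"dx": 0, "dy": 0, "dz": 0, "ax": 0, "ay": 0, "az": 0, "fingers": 3.5}, {"dx": 0, "dy": 0, "dz": 0, "ax": 0, "ay": 0, "az": 0, "fingers": 3.5}])

```text
t: 16.42
position: [0.6452, 0.1921, 0.0295]
eef_rot: [0.002, 0.071, 0.997, 0.001]
ft_force: [-1.8, 1.0, 6.5]
grip_width: 0.621
grip_force: 61.4
```

Request:
move_arm(targets=[{"dx": 0, "dy": 0, "dz": 0.5, "ax": 0, "ay": 0, "az": 0, "fingers": 3.5}, {"dx": 0, "dy": 0, "dz": 1.2, "ax": 0, "ay": 0, "az": 0, "fingers": 3.5}, {"dx": 0, "dy": 0, "dz": 2.2, "ax": 0, "ay": 0, "az": 0, "fingers": 3.5}, {"dx": 0, "dy": 0, "dz": 3.5, "ax": 0, "ay": 0, "az": 0, "fingers": 3.5}, {"dx": 0, "dy": 0, "dz": 5, "ax": 0, "ay": 0, "az": 0, "fingers": 3.5}])

```text
t: 16.83
position: [0.6443, 0.1915, 0.0783]
eef_rot: [0.0, 0.071, 0.997, 0.0]
ft_force: [-0.1, -0.0, -0.9]
grip_width: 0.617
grip_force: 62.9
```

```bash
python3 m1.py w13 .004,.011 .032,.04
```

```text
16.8833 [0.6457 0.1919 0.0817] [2.200e-03 7.110e-02 9.975e-01 6.000e-04] [0.8 0.7 2. ] 0.618
.004,.011 4113 rect [641.8 191.7] [91.5 95.5] 22.8 circ [643.7 192.5] 48.1 z 0.0085
```

View pics/w13.png

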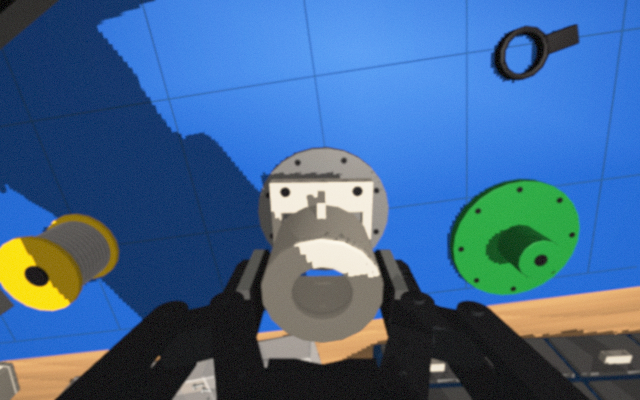

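The housing is held at (322,285), and the flange stays down at (323,205).

Request:
move_arm(targets=[{"dx": 0, "dy": 0, "dz": 2, "ax": 0, "ay": 0, "az": 0, "fingers": 3.5}, {"dx": 0, "dy": 0, "dz": 5, "ax": 0, "ay": 0, "az": 3, "fingers": 3.5}, {"dx": -2, "dy": -1.9, "dz": 8, "ax": 0, "ay": 0, "az": 6, "fingers": 3.5}, {"dx": -4, "dy": -3.8, "dz": 9, "ax": 0, "ay": 0, "az": 9, "fingers": 3.5}, {"dx": -6, "dy": -5.7, "dz": 9, "ax": 0, "ay": 0, "az": 12, "fingers": 3.5}])

```text
t: 17.3
position: [0.5846, 0.1343, 0.1704]
eef_rot: [0.003, -0.035, 0.999, 0.0]
ft_force: [-0.0, -0.7, -0.9]
grip_width: 0.62
grip_force: 63.2
```

Request:
move_arm(targets=[{"dx": -2.6, "dy": -2.4, "dz": 0, "ax": 0, "ay": 0, "az": 3, "fingers": 3.5}, {"dx": -5.2, "dy": -4.8, "dz": 0, "ax": 0, "ay": 0, "az": 6, "fingers": 3.5}, {"dx": -7.8, "dy": -7.2, "dz": 0, "ax": 0, "ay": 0, "az": 9, "fingers": 3.5}, {"dx": -10.4, "dy": -9.7, "dz": 0, "ax": 0, "ay": 0, "az": 12, "fingers": 3.5}, {"dx": -12.4, "dy": -11.6, "dz": 0, "ax": 0, "ay": 0, "az": 15, "fingers": 3.5}])

```text
t: 17.72
position: [0.4584, 0.0174, 0.1675]
eef_rot: [0.0, -0.165, 0.986, -0.0]
ft_force: [0.9, -0.6, -1.0]
grip_width: 0.622
grip_force: 63.2
```

Request:
move_arm(targets=[{"dx": -2, "dy": -1.8, "dz": 0, "ax": 0, "ay": 0, "az": 2.8, "fingers": 3.5}, {"dx": -2, "dy": -1.8, "dz": 0, "ax": 0, "ay": 0, "az": 2.8, "fingers": 3.5}, {"dx": -2, "dy": -1.8, "dz": 0, "ax": 0, "ay": 0, "az": 2.8, "fingers": 3.5}, {"dx": -2, "dy": -1.8, "dz": 0, "ax": 0, "ay": 0, "az": 2.8, "fingers": 3.5}, {"dx": -2, "dy": -1.8, "dz": 0, "ax": 0, "ay": 0, "az": 2.8, "fingers": 3.5}])

```text
t: 18.13
position: [0.4411, 0.0009, 0.1671]
eef_rot: [0.001, -0.188, 0.982, -0.0]
ft_force: [0.6, 0.6, -1.0]
grip_width: 0.622
grip_force: 63.2
```

```bash
python3 m2.py w14 .44 .001 .08;python3 m1.py w14 .138,.146 .18,.2
```

```text
18.1833 [0.4411 0.001  0.167 ] [ 3.000e-04 -1.879e-01  9.822e-01 -1.000e-04] [-0.  0. -1.] 0.62
rim 2212 [429.6  -3.9  90.9  89.2  22.7] [427.9  -4.7  60.7] 0.0305
floor 3011 [430.4  -6.6  90.2  74.8  22.5] [430.5  -6.8  58.4] 0.0225
18.2333 [0.4409 0.0011 0.1669] [ 2.000e-04 -1.881e-01  9.822e-01 -0.000e+00] [-0.   0.8 -1.1] 0.621
.138,.146 13 rect [433.2  -2.2] [61.6 25.6] 21.6 circ [434.5  -2.5] 32.1 z 0.1458
.18,.2 11063 rect [436.3   1.1] [57.6 62.7] 61.4 circ [434.6  -0.9] 40.1 z 0.1957
```

View pics/w14.png

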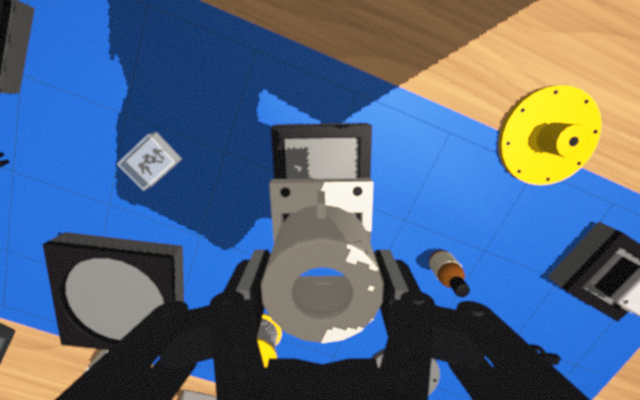

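The housing at (322,285) is aligned over the oblong nest at (322,155). The bottle at (450,270) is clear.

Request:
move_arm(targets=[{"dx": 0, "dy": 0, "dz": -2.5, "ax": 0, "ay": 0, "az": 0, "fingers": 3.5}, {"dx": 0, "dy": 0, "dz": -5, "ax": 0, "ay": 0, "az": 0, "fingers": 3.5}, {"dx": 0, "dy": 0, "dz": -7.5, "ax": 0, "ay": 0, "az": 0, "fingers": 3.5}, {"dx": 0, "dy": 0, "dz": -9.5, "ax": 0, "ay": 0, "az": 0, "fingers": 3.5}, {"dx": 0, "dy": 0, "dz": -10.8, "ax": 0, "ay": 0, "az": 0, "fingers": 3.5}])

```text
t: 18.65
position: [0.4402, 0.0011, 0.0569]
eef_rot: [-0.001, -0.188, 0.982, 0.0]
ft_force: [0.2, -0.6, -0.4]
grip_width: 0.615
grip_force: 63.2
```

Request:
move_arm(targets=[{"dx": 0, "dy": 0, "dz": -0.3, "ax": 0, "ay": 0, "az": 0, "fingers": 3.5}, {"dx": 0, "dy": 0, "dz": -0.6, "ax": 0, "ay": 0, "az": 0, "fingers": 3.5}, {"dx": 0, "dy": 0, "dz": -0.9, "ax": 0, "ay": 0, "az": 0, "fingers": 3.5}, {"dx": 0, "dy": 0, "dz": -1.2, "ax": 0, "ay": 0, "az": 0, "fingers": 3.5}, {"dx": 0, "dy": 0, "dz": -1.2, "ax": 0, "ay": 0, "az": 0, "fingers": 3.5}])

```text
t: 19.07
position: [0.4406, 0.0006, 0.047]
eef_rot: [0.0, -0.188, 0.982, -0.0]
ft_force: [-0.2, -0.3, -0.9]
grip_width: 0.621
grip_force: 63.2
```

```bash
python3 m1.py w15 .068,.08 .027,.034
```

```text
19.1167 [0.4406 0.0006 0.0472] [ 3.000e-04 -1.878e-01  9.822e-01 -1.000e-04] [-0.8  0.3 -0.2] 0.615
.068,.08 9866 rect [436.5  -1.3] [61.3 59.1] 68.9 circ [434.3  -1.3] 40.2 z 0.0758
.027,.034 9550 rect [440.8   1.2] [115.1  90.5] 22.5 circ [440.6   0.6] 70.0 z 0.0307
```

View pics/w15.png

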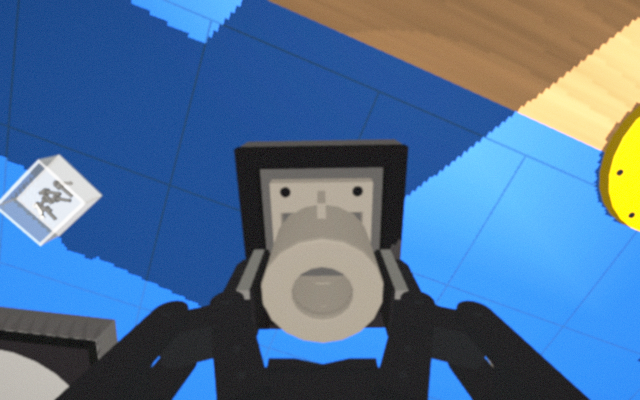

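The housing's foot, with its holes at (285,190) and (357,190), is square in the oblong pocket about 3.5 mm above the floor. I lower it and release.

Request:
move_arm(targets=[{"dx": 0, "dy": 0, "dz": -0.1, "ax": 0, "ay": 0, "az": 0, "fingers": 3.5}, {"dx": 0, "dy": 0, "dz": -0.2, "ax": 0, "ay": 0, "az": 0, "fingers": 3.5}, {"dx": 0, "dy": 0, "dz": -0.3, "ax": 0, "ay": 0, "az": 0, "fingers": 3.5}, {"dx": 0, "dy": 0, "dz": -0.4, "ax": 0, "ay": 0, "az": 0, "fingers": 3.5}, {"dx": 0, "dy": 0, "dz": -0.4, "ax": 0, "ay": 0, "az": 0, "fingers": 3.5}])

```text
t: 19.53
position: [0.4405, 0.0005, 0.0434]
eef_rot: [0.0, -0.188, 0.982, -0.0]
ft_force: [-2.4, -0.2, 11.6]
grip_width: 0.622
grip_force: 64.4
```

Request:
move_arm(targets=[{"dx": 0, "dy": 0, "dz": 0, "ax": 0, "ay": 0, "az": 0, "fingers": 5.8}, {"dx": 0, "dy": 0, "dz": 0, "ax": 0, "ay": 0, "az": 0, "fingers": 6.4}, {"dx": 0, "dy": 0, "dz": 0, "ax": 0, "ay": 0, "az": 0, "fingers": 7}, {"dx": 0, "dy": 0, "dz": 0, "ax": 0, "ay": 0, "az": 0, "fingers": 7.8}, {"dx": 0, "dy": 0, "dz": 0, "ax": 0, "ay": 0, "az": 0, "fingers": 8.5}])

```text
t: 19.95
position: [0.4404, 0.0006, 0.0427]
eef_rot: [-0.0, -0.188, 0.982, 0.0]
ft_force: [1.3, 0.2, 0.4]
grip_width: 0.996
grip_force: 0.0
```

Request:
move_arm(targets=[{"dx": 0, "dy": 0, "dz": 1.5, "ax": 0, "ay": 0, "az": 0, "fingers": 8.5}, {"dx": 0, "dy": 0, "dz": 5, "ax": 0, "ay": 0, "az": 0, "fingers": 8.5}, {"dx": 0, "dy": 0, "dz": 9, "ax": 0, "ay": 0, "az": 0, "fingers": 8.5}, {"dx": 0, "dy": 0, "dz": 13, "ax": 0, "ay": 0, "az": 0, "fingers": 8.5}, {"dx": 0, "dy": 0, "dz": 15, "ax": 0, "ay": 0, "az": 0, "fingers": 8.5}])

```text
t: 20.37
position: [0.441, 0.0005, 0.1967]
eef_rot: [0.002, -0.188, 0.982, -0.001]
ft_force: [0.8, 0.1, 0.3]
grip_width: 0.994
grip_force: 0.0
```

```bash
python3 m1.py w16 .068,.08 .027,.034
```

```text
20.4167 [4.420e-01 4.000e-04 1.985e-01] [ 0.0037 -0.1878  0.9822 -0.0012] [1.1 0.5 3. ] 0.993
.068,.08 2053 rect [4.395e+02 4.000e-01] [52.9 52.8] 65.6 circ [4.397e+02 2.000e-01] 27.0 z 0.0724
.027,.034 4863 rect [440.3   1. ] [114.6  90.4] 22.7 circ [4.417e+02 3.000e-01] 69.8 z 0.0304
```

Request:
move_arm(targets=[{"dx": 2.6, "dy": 2.4, "dz": 0, "ax": 0, "ay": 0, "az": -3, "fingers": 8.5}, {"dx": 5.2, "dy": 4.8, "dz": 0, "ax": 0, "ay": 0, "az": -6, "fingers": 8.5}, {"dx": 7.8, "dy": 7.2, "dz": 0, "ax": 0, "ay": 0, "az": -9, "fingers": 8.5}, {"dx": 10.4, "dy": 9.6, "dz": 0, "ax": 0, "ay": 0, "az": -12, "fingers": 8.5}, {"dx": 13, "dy": 12, "dz": 0, "ax": 0, "ay": 0, "az": -15, "fingers": 8.5}])

```text
t: 20.83
position: [0.5713, 0.122, 0.1924]
eef_rot: [-0.0, -0.057, 0.998, 0.0]
ft_force: [0.7, -0.5, 0.9]
grip_width: 0.994
grip_force: 0.0
```

Request:
move_arm(targets=[{"dx": 2.6, "dy": 2.4, "dz": 0, "ax": 0, "ay": 0, "az": -3, "fingers": 8.5}, {"dx": 5.2, "dy": 4.8, "dz": 0, "ax": 0, "ay": 0, "az": -6, "fingers": 8.5}, {"dx": 7.3, "dy": 7.2, "dz": 0, "ax": 0, "ay": 0, "az": -9, "fingers": 8.5}, {"dx": 7.3, "dy": 7.2, "dz": 0, "ax": 0, "ay": 0, "az": -12, "fingers": 8.5}, {"dx": 7.3, "dy": 7.2, "dz": 0, "ax": 0, "ay": 0, "az": -15, "fingers": 8.5}])

```text
t: 21.25
position: [0.6437, 0.194, 0.1912]
eef_rot: [-0.001, 0.073, 0.997, -0.0]
ft_force: [-0.2, 0.6, -0.0]
grip_width: 1.0
grip_force: 0.0
```

```bash
python3 m1.py w17 .032,.04 .004,.011
```

```text
21.3 [0.6433 0.1933 0.1914] [-8.000e-04  7.550e-02  9.971e-01 -2.000e-04] [-0.2  0.3  0.3] 0.996
.032,.04 667 rect [643.4 192.4] [28.  29.9] 81.1 circ [643.4 192.2] 15.0 z 0.0364
.004,.011 5158 rect [643.2 192.4] [94.9 95. ] 46.5 circ [635.2 193.5] 56.0 z 0.0085
```

Request:
move_arm(targets=[{"dx": 0, "dy": -0.1, "dz": -3.7, "ax": 0, "ay": 0, "az": 0, "fingers": 8.5}, {"dx": 0, "dy": -0.1, "dz": -7.4, "ax": 0, "ay": 0, "az": 0, "fingers": 8.5}, {"dx": 0, "dy": -0.1, "dz": -11, "ax": 0, "ay": 0, "az": 0, "fingers": 8.5}, {"dx": 0, "dy": -0.1, "dz": -14.5, "ax": 0, "ay": 0, "az": 0, "fingers": 8.5}, {"dx": 0, "dy": -0.1, "dz": -16.5, "ax": 0, "ay": 0, "az": 0, "fingers": 8.5}])

```text
t: 21.72
position: [0.6416, 0.191, 0.0236]
eef_rot: [-0.002, 0.072, 0.997, -0.001]
ft_force: [0.3, -0.4, -0.2]
grip_width: 0.998
grip_force: 0.0
```

Request:
move_arm(targets=[{"dx": 0, "dy": 0, "dz": -0.6, "ax": 0, "ay": 0, "az": 0, "fingers": 7}, {"dx": 0, "dy": 0, "dz": -1.1, "ax": 0, "ay": 0, "az": 0, "fingers": 6}, {"dx": 0, "dy": 0, "dz": -1.1, "ax": 0, "ay": 0, "az": 0, "fingers": 5}, {"dx": 0, "dy": 0, "dz": -1.1, "ax": 0, "ay": 0, "az": 0, "fingers": 4}, {"dx": 0, "dy": 0, "dz": -1.1, "ax": 0, "ay": 0, "az": 0, "fingers": 3.2}])

```text
t: 22.13
position: [0.6441, 0.1917, 0.0185]
eef_rot: [0.001, 0.073, 0.997, 0.0]
ft_force: [0.0, -0.5, -0.2]
grip_width: 0.375
grip_force: 0.0
```

Request:
move_arm(targets=[{"dx": 0, "dy": 0, "dz": 0, "ax": 0, "ay": 0, "az": 0, "fingers": 1.5}, {"dx": 0, "dy": 0, "dz": 0, "ax": 0, "ay": 0, "az": 0, "fingers": 1.5}, {"dx": 0, "dy": 0, "dz": 0, "ax": 0, "ay": 0, "az": 0, "fingers": 1.5}, {"dx": 0, "dy": 0, "dz": 0, "ax": 0, "ay": 0, "az": 0, "fingers": 1.5}, {"dx": 0, "dy": 0, "dz": 0, "ax": 0, "ay": 0, "az": 0, "fingers": 1.5}])

```text
t: 22.55
position: [0.6442, 0.1917, 0.0188]
eef_rot: [0.001, 0.073, 0.997, 0.0]
ft_force: [-0.7, -0.8, 5.6]
grip_width: 0.325
grip_force: 58.7
```

Request:
move_arm(targets=[{"dx": 0, "dy": 0, "dz": 0.5, "ax": 0, "ay": 0, "az": 0, "fingers": 1.5}, {"dx": 0, "dy": 0, "dz": 1.2, "ax": 0, "ay": 0, "az": 0, "fingers": 1.5}, {"dx": 0, "dy": 0, "dz": 2.2, "ax": 0, "ay": 0, "az": 0, "fingers": 1.5}, {"dx": 0, "dy": 0, "dz": 3.5, "ax": 0, "ay": 0, "az": 0, "fingers": 1.5}, {"dx": 0, "dy": 0, "dz": 5, "ax": 0, "ay": 0, "az": 0, "fingers": 1.5}])

```text
t: 22.97
position: [0.6433, 0.1916, 0.0681]
eef_rot: [-0.0, 0.073, 0.997, 0.0]
ft_force: [-0.0, -0.3, -0.8]
grip_width: 0.323
grip_force: 59.2
```

```bash
python3 m1.py w18 .045,.065 .08,.1
```

```text
23.0167 [0.6447 0.1919 0.0715] [2.100e-03 7.280e-02 9.973e-01 6.000e-04] [1.5 0.4 1.9] 0.321
.045,.065 13810 rect [641.4 191.4] [92.7 94.4] 32.7 circ [643.3 191.9] 48.5 z 0.0579
.08,.1 4581 rect [642.7 192.9] [29.9 54.4] 1.6 circ [636.7 192.7] 27.7 z 0.086
```

View pics/w18.png

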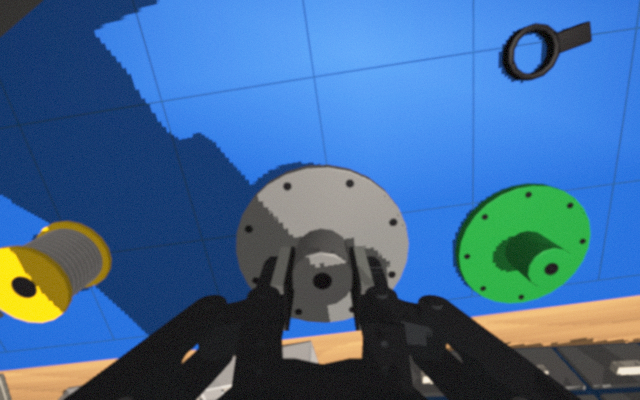

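The flange is held flat at (322,245). I raise it over the reel and travel to the large nest.

Request:
move_arm(targets=[{"dx": 0, "dy": 0, "dz": 2.5, "ax": 0, "ay": 0, "az": 0, "fingers": 1.5}, {"dx": 0, "dy": -1, "dz": 5.5, "ax": 0, "ay": 0, "az": 0, "fingers": 1.5}, {"dx": 0, "dy": -3, "dz": 8, "ax": 0, "ay": 0, "az": 0, "fingers": 1.5}, {"dx": 0.1, "dy": -6, "dz": 10, "ax": 0, "ay": 0, "az": 0, "fingers": 1.5}, {"dx": 0.1, "dy": -9, "dz": 10, "ax": 0, "ay": 0, "az": 0, "fingers": 1.5}])

```text
t: 23.43
position: [0.6459, 0.1013, 0.1721]
eef_rot: [0.004, 0.072, 0.997, 0.001]
ft_force: [1.4, 0.4, -0.5]
grip_width: 0.323
grip_force: 59.4
```

Request:
move_arm(targets=[{"dx": 0, "dy": -3.5, "dz": 0, "ax": 0, "ay": 0, "az": 0, "fingers": 1.5}, {"dx": 0, "dy": -7, "dz": 0, "ax": 0, "ay": 0, "az": 0, "fingers": 1.5}, {"dx": 0, "dy": -10.5, "dz": 0, "ax": 0, "ay": 0, "az": 0, "fingers": 1.5}, {"dx": 0, "dy": -14, "dz": 0, "ax": 0, "ay": 0, "az": 0, "fingers": 1.5}, {"dx": 0.1, "dy": -17.5, "dz": 0, "ax": 0, "ay": 0, "az": 0, "fingers": 1.5}])

```text
t: 23.85
position: [0.6451, -0.075, 0.1677]
eef_rot: [0.0, 0.073, 0.997, -0.0]
ft_force: [1.3, 0.1, -1.6]
grip_width: 0.323
grip_force: 59.4
```

Request:
move_arm(targets=[{"dx": 0, "dy": -3, "dz": 0, "ax": 0, "ay": 0, "az": 0, "fingers": 1.5}, {"dx": 0, "dy": -6, "dz": 0, "ax": 0, "ay": 0, "az": 0, "fingers": 1.5}, {"dx": 0, "dy": -8.7, "dz": 0, "ax": 0, "ay": 0, "az": 0, "fingers": 1.5}, {"dx": 0, "dy": -8.7, "dz": 0, "ax": 0, "ay": 0, "az": 0, "fingers": 1.5}, {"dx": 0, "dy": -8.7, "dz": 0, "ax": 0, "ay": 0, "az": 0, "fingers": 1.5}])

```text
t: 24.27
position: [0.6451, -0.1617, 0.1672]
eef_rot: [0.0, 0.074, 0.997, 0.0]
ft_force: [0.6, -0.2, -1.5]
grip_width: 0.324
grip_force: 59.5
```

```bash
python3 m2.py w19 .6455 -.16 .1
python3 - <<'E'
from h import *
s=snap('side'); P=cloud(s)[140:205,240:320].reshape(-1,3); px=s['pixels'][140:205,240:320].reshape(-1,3)
s2=snap('wrist'); P2=cloud(s2).reshape(-1,3); px2=s2['pixels'].reshape(-1,3)
for P,px in((P,px),(P2,px2)):
    d=np.hypot(P[:,0]-.6455,P[:,1]+.16)<.1
    m=d&(abs(P[:,2]-.0305)<.003)&(px.max(-1)<70); Q=(P[m][:,:2]*1000).astype(np.float32); print(len(Q)); 
    if len(Q)>9: print(cv2.minAreaRect(Q))
E
```

```text
24.3167 [ 0.6452 -0.1605  0.1672] [1.000e-04 7.340e-02 9.973e-01 1.000e-04] [ 0.3  0.3 -0.9] 0.326
rim 4460 [ 645.1 -162.4  127.9  130.2   13.9] [ 645.3 -161.4   90.1] 0.0305
floor 3519 [ 620.6 -164.5   83.7  107.2   11.5] [ 617.5 -158.    61.6] 0.0225
479
((647.3782958984375, -161.42294311523438), (129.21630859375, 135.20591735839844), 14.597164154052734)
3266
((615.58203125, -159.12754821777344), (162.22242736816406, 87.43580627441406), 78.2138900756836)
```

Request:
move_arm(targets=[{"dx": 0, "dy": -0.1, "dz": -2.5, "ax": 0, "ay": 0, "az": 0, "fingers": 1.5}, {"dx": 0, "dy": -0.1, "dz": -5, "ax": 0, "ay": 0, "az": 0, "fingers": 1.5}, {"dx": 0, "dy": -0.1, "dz": -7.5, "ax": 0, "ay": 0, "az": 0, "fingers": 1.5}, {"dx": 0, "dy": -0.1, "dz": -9.5, "ax": 0, "ay": 0, "az": 0, "fingers": 1.5}, {"dx": 0, "dy": -0.1, "dz": -11, "ax": 0, "ay": 0, "az": 0, "fingers": 1.5}])

```text
t: 24.83
position: [0.645, -0.1597, 0.0551]
eef_rot: [-0.001, 0.072, 0.997, 0.0]
ft_force: [0.4, 0.1, -1.7]
grip_width: 0.322
grip_force: 59.5
```

Request:
move_arm(targets=[{"dx": 0, "dy": 0, "dz": -0.3, "ax": 0, "ay": 0, "az": 0, "fingers": 1.5}, {"dx": 0, "dy": 0, "dz": -0.6, "ax": 0, "ay": 0, "az": 0, "fingers": 1.5}, {"dx": 0, "dy": 0, "dz": -0.9, "ax": 0, "ay": 0, "az": 0, "fingers": 1.5}, {"dx": 0, "dy": 0, "dz": -1.2, "ax": 0, "ay": 0, "az": 0, "fingers": 1.5}, {"dx": 0, "dy": 0, "dz": -1.2, "ax": 0, "ay": 0, "az": 0, "fingers": 1.5}])

```text
t: 25.25
position: [0.6456, -0.1612, 0.0452]
eef_rot: [0.0, 0.073, 0.997, -0.0]
ft_force: [-0.8, -0.5, -1.7]
grip_width: 0.325
grip_force: 59.5
```

```bash
python3 m1.py w20 .055,.07
```

```text
25.3 [ 0.6456 -0.1614  0.0454] [ 4.000e-04  7.280e-02  9.973e-01 -1.000e-04] [ 0.6  0.1 -0.5] 0.326
.055,.07 4116 rect [ 644.9 -159.8] [30.  54.3] 2.6 circ [ 638.9 -160.1] 27.7 z 0.0629
```

View pics/w20.png

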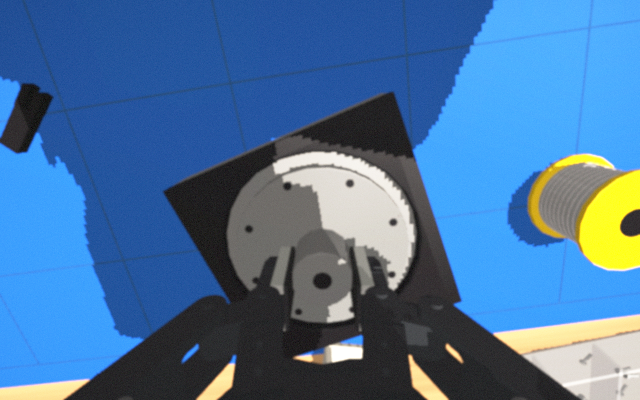

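The flange at (322,245) sits inside the large pocket with a gap on both sides, left 237 against 228 and right 408 against 415. I lower the last 4 mm and release.

Request:
move_arm(targets=[{"dx": 0, "dy": 0, "dz": -0.1, "ax": 0, "ay": 0, "az": 0, "fingers": 1.5}, {"dx": 0, "dy": 0, "dz": -0.2, "ax": 0, "ay": 0, "az": 0, "fingers": 1.5}, {"dx": 0, "dy": 0, "dz": -0.3, "ax": 0, "ay": 0, "az": 0, "fingers": 1.5}, {"dx": 0, "dy": 0, "dz": -0.4, "ax": 0, "ay": 0, "az": 0, "fingers": 1.5}, {"dx": 0, "dy": 0, "dz": -0.5, "ax": 0, "ay": 0, "az": 0, "fingers": 1.5}])

```text
t: 25.72
position: [0.6454, -0.1615, 0.0407]
eef_rot: [0.0, 0.073, 0.997, -0.0]
ft_force: [-6.9, 2.1, 17.9]
grip_width: 0.32
grip_force: 61.1
```

Request:
move_arm(targets=[{"dx": 0, "dy": 0, "dz": 0, "ax": 0, "ay": 0, "az": 0, "fingers": 3.5}, {"dx": 0, "dy": 0, "dz": 0, "ax": 0, "ay": 0, "az": 0, "fingers": 4.2}, {"dx": 0, "dy": 0, "dz": 0, "ax": 0, "ay": 0, "az": 0, "fingers": 5}, {"dx": 0, "dy": 0, "dz": 0, "ax": 0, "ay": 0, "az": 0, "fingers": 6}, {"dx": 0, "dy": 0, "dz": 0, "ax": 0, "ay": 0, "az": 0, "fingers": 7}])

```text
t: 26.13
position: [0.6454, -0.1614, 0.0397]
eef_rot: [-0.0, 0.073, 0.997, 0.0]
ft_force: [0.6, 0.2, 0.3]
grip_width: 0.812
grip_force: 0.0
```

Request:
move_arm(targets=[{"dx": 0, "dy": 0, "dz": 1.5, "ax": 0, "ay": 0, "az": 0, "fingers": 8.5}, {"dx": 0, "dy": 0, "dz": 5, "ax": 0, "ay": 0, "az": 0, "fingers": 8.5}, {"dx": 0, "dy": 0, "dz": 9, "ax": 0, "ay": 0, "az": 0, "fingers": 8.5}, {"dx": 0, "dy": 0, "dz": 13, "ax": 0, "ay": 0, "az": 0, "fingers": 8.5}, {"dx": 0, "dy": 0, "dz": 15, "ax": 0, "ay": 0, "az": 0, "fingers": 8.5}])

```text
t: 26.55
position: [0.6464, -0.1617, 0.1948]
eef_rot: [0.003, 0.073, 0.997, -0.001]
ft_force: [0.5, 0.6, 1.1]
grip_width: 0.994
grip_force: 0.0
```

```bash
python3 m1.py w21 .055,.063 .027,.0335
python3 - <<'E'
from h import *
s=snap('top','top1.png'); C=cloud(s)
for nm,x,y,r,lo,hi in(('cap',.424,-.336,.03,.045,.06),('motor',.417,.332,.035,.055,.066),('housing',.44,.001,.035,.066,.078),('flange hub',.6455,-.1615,.03,.052,.064),('reel',.647,0,.04,.04,.05),('bottle',.476,.157,.02,.057,.07)):
    m=(np.hypot(C[...,0]-x,C[...,1]-y)<r)&(C[...,2]>lo)&(C[...,2]<hi); Q=C[m]; print(nm,len(Q),np.round(cv2.minAreaRect((Q[:,:2]*1000).astype(np.float32))[0],1) if len(Q)>4 else '',np.median(Q[:,2]).round(4))
E
```

```text
26.6 [ 0.6472 -0.162   0.1973] [ 0.0044  0.0728  0.9973 -0.0012] [1.1 0.2 4.2] 0.999
.055,.063 754 rect [ 644.4 -161.1] [28.3 29.1] 81.3 circ [ 644.5 -161.4] 14.9 z 0.0585
.027,.0335 10498 rect [ 645.8 -161.8] [130.3 130.7] 14.4 circ [ 647.2 -162. ] 70.0 z 0.0304
cap 135 [ 422.3 -334.7] 0.0521
motor 274 [415.6 331.3] 0.0607
housing 0  nan
flange hub 0  nan
reel 315 [ 6.461e+02 -5.000e-01] 0.0452
bottle 0  nan
  return _methods._mean(a, axis=axis, dtype=dtype,
  ret = ret.dtype.type(ret / rcount)
```

Run:
```python
from h import *
s=snap('side','side1.png'); C=cloud(s)
for nm,x,y,r,lo,hi in(('motor',.417,.332,.035,.055,.066),('housing',.44,.001,.035,.066,.078),('reel',.647,0,.04,.04,.05),('bottle',.476,.157,.02,.057,.07)):
    m=(np.hypot(C[...,0]-x,C[...,1]-y)<r)&(C[...,2]>lo)&(C[...,2]<hi); Q=C[m]; print(nm,len(Q),np.round(cv2.minAreaRect((Q[:,:2]*1000).astype(np.float32))[0],1) if len(Q)>4 else '')
```

```text
motor 443 [417. 333.]
housing 229 [439.2   1.7]
reel 264 [648.3  -0. ]
bottle 32 [476.5 158.6]
```

View pics/side1.png

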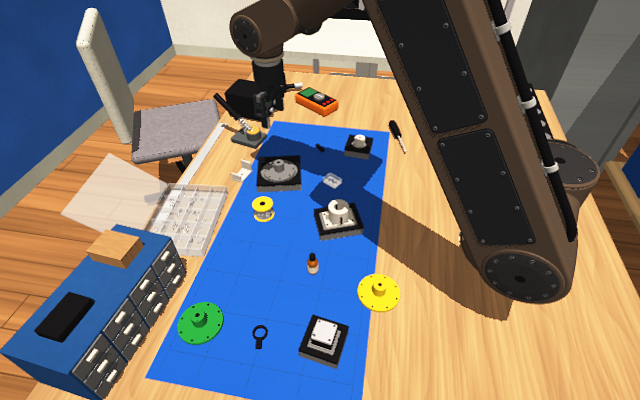

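All four parts are in their nests: cap (358,143), flange (278,172), housing (338,215), motor (324,333). The reel (263,208) and bottle (312,263) are where they were.

```bash
python3 -c "
from h import *
print(env.sign_off())"
```

```text
the job is handed in; nothing more can be done
None
```

I put the cap, motor, housing and flange upright in their own pockets and handed the job in; by camera each sat within about 2 mm of its pocket's centre, the reel and bottle had not moved, and the judge gave no verdict.

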